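# Lay a tube in the rack's V saddles and chock it

## Task

Gently lay the long steel tube from the tray in the empty lower pair of V saddles of the two-tier rack, centred and fully down in both. Then slide the loose hardwood wedge from the bench, thin end first, along the rack's chock board from the robot's side, in under the middle of the tube, until it is snug and bears some of the tube's weight, but do not drive it so far that the tube is raised (2 mm is too much). Let go of both, and leave the short tube and the other tools where they are.

Things in the scene. Friction and masses are not known exactly. Their poses are not given: they have to be found in the camera images.
- rack: Fixed two-tier rack of wood and angle iron. Origin on the bench (z 0) straight below the axis of the lower saddles; x points into the rack, away from the robot, y left along the tubes, z up. Base 250 x 262 x 18 mm, x -135 to +115. Side posts from x = +22 back, y 113 to 131 mm either side. The upper tier holds a like tube (fixed, axis at x 65, z 236).
- seat (a point): Where the axis and middle of a tube seated in the lower saddles lie: 75 mm above the rack's origin, axes as the rack's. Saddles: 90 degree Vs of 6 mm angle iron, 22 mm wide, at y -74 and +74 mm, sides reaching out to x = -32 and +32, 3 mm below this point. Seated underside 24 mm below this point. Lower the tube slowly until it is felt to sit.
- shelf_edge (a point): Middle of the lower front edge of the upper tier's shelf: x 17, z 176 mm in the rack; shelf 18 mm thick, y -113 to +113, reaching back to x 126. It overhangs the saddles, so a tool that points straight down does not get at them: lean its top toward the robot, 25 to 35 degrees. Grip the tube with the tips only about 10 mm past its axis and open just a little there.
- board_front (a point): Middle of the front end of the chock board, x -127 mm in the rack, at the lowest height of the board's top. The board is flat, level, rigid, 90 mm wide (y -45 to +45), x -127 to +107, between the saddles. It was bolted on by eye: its top lies 0 to 6 mm above this point (z 33 to 39 in the rack), not measured: feel for it, and for where the wedge tightens.
- long_tube: Loose steel tube, 48 mm outside diameter, 200 mm long, about 0.6 kg, with open-looking ends. Origin at its middle, on its axis; y is its axis. It starts lying on the tray, axis 36 mm above the bench.
- short_tube: The same tube but 120 mm long, too short for the saddles; it lies beside the long one on the tray, axes 100 mm apart. Which is nearer to the robot varies. Leave it alone. Origin at its middle, y is its axis.
- tray: Fixed board on the bench, 190 x 200 x 12 mm, with two pairs of 8 mm high stop strips to each tube, 45 mm either side of the tube's middle. Origin under its centre, y along the tubes.
- chock: Loose hardwood wedge, 36 mm wide (x), 130 mm long (y), 28 mm high at the thick end (y = -65 mm), tapering evenly to 3 mm at the thin end (y = +65); flat underside. About 0.08 kg. Origin at the centre of the underside, z up. It starts lying flat on the bench, thin end roughly away from the robot.
- thin_end (a point): Middle of the lower edge of the wedge's thin end.
- cold_chisel: Bystander: plain steel chisel, 21 x 152 x 21 mm, lying on the bench. Origin under its middle.
- cup: Bystander: enamel cup, 70 mm wide, 78 mm high, standing on the bench.

How it is judged:
By the outcome, as a careful person would: the job done as asked, in the order asked, and still so for the second after the job is handed in, with the robot touching nothing.
It also fails if it takes over 59 s, if anything falls off the work surface, if the arm or the gripper's body presses on something with over 40 N, if the wrist force passes 120 N, or if a joint passes its speed limit or range.

## Robot

A 6-joint arm with a two-finger parallel gripper is mounted at the origin on the work surface; the furniture and walls round the work are solid. World frame = base frame: x ahead of the robot, y to its left, z up, the work surface at z = 0. Lengths are in m, angles in rad, forces in N, time in s.
With the tool pointing down it reaches from about 0.25 to 0.775 m from the base axis. Payload 8.9 kg.
Tool frame: the origin (TCP) lies midway between the tips of the shut fingers; the grasp point (between the pads) lies 19 mm behind it; z points along the fingers, x is the direction in which the jaws open and shut, and the axes are right-handed (so a half turn about z gives the same grasp; the last joint's range is limited). The gripper opens to 85 mm and grips with 20 to 120 N. Pads are 22 mm wide; open, the fingers measure 114 mm over their backs; the gripper's body (76 mm by 85 mm) begins 54 mm behind the grasp point. The pads swing forward as they close: fully open they stand 13 mm farther back than shut.
Start: joints at [-1.266, 0.291, -0.153, 1.127, 0, 1.431], TCP at [0.225, -0.474, 0.231] pointing down, gripper open.
Joint ranges: [-2.52, 2.52], [-0.91, 1.74], [-1.3, 1.37], [-1.96, 2.02], [-1.52, 1.47], [-3.14, 3.14]. Speed limits (rad/s): [2.22, 2.22, 2.79, 3.14, 3.14, 3.14].

## Interface

Orientations are given as a unit quaternion [w, x, y, z].
In Python, from station import * gives the robot as it stands.
- The arm moves only by the tool apply_moves, never from a script. Its argument "rows" is a list of rows, each an object with "delta_pos": the shift along the tool's x, y, z normalised to -1 to 1, where 1 is 0.4 m, a list of three; "rot": the turn, a rotation vector about the tool's x, y, z normalised to -1 to 1, where 1 is 360 degrees, a list of three; "gripper": the closure, from 0 (fully open) to 1 (shut). In form: [{"delta_pos": [dx, dy, dz], "rot": [ax, ay, az], "gripper": gripper}, ...]. A call has 1 to 8 rows; each row is the pose to reach, as a shift and turn from the pose measured when the call began, along the tool's axes at that moment, turning the shorter way round; what a row does not reach only later rows make up. A row lasts 1/8 s, in which the tool goes at most 62.5 mm and 10.7 degrees, less where a joint would pass 70% of its speed; a pose out of reach is approached as far as the arm can. A call with a number of a shift or a turn outside -1 to 1 is refused whole. A call with a gripper value outside its range is refused whole. The fingers move at their own pace and stop on an object; "squeeze" is the grip in N (left out, the last holds). Time passes only in rows, so rows that repeat a pose let the fingers close. It gives the time, the measured TCP pose, the force and the opening at its end, in the units of the state.
- observe(): the state, without advancing time (a new reading comes with each control period).
- read_camera(name): name is "side" or "top" or "wrist"; returns the picture (384x512x3 uint8, red, green, blue); there is no depth.
- camera_params(name): a dict with "fx", "fy", "cx", "cy" (pixels), "pose" (4x4, takes a point from camera to world coordinates). Camera axes: x right, y up, looking along -z (the intrinsics and any distortion apply to the point x, -y, -z); pixel columns grow to the right and rows downward; lengths in m; the calibration is good to about 2 mm. A picture is of the moment at which its call begins: read the wrist's pose just before it. camera_params takes no time and is no camera call; for the wrist camera it gives the pose at the moment of the call.
- finish_job(): hands the job in, once; it reports no verdict.
The state is a dict: "time": time; "joints": joint angles; "joint_velocities": joint speeds; "joint_torque": joint torques, N m; "tcp_pos": TCP position; "ee_rot": TCP orientation; "force": force on the tool from outside, world axes, zero at the start; "wrist_torque": the same for the moment, N m; "finger_gap": finger opening in m.
Only numpy, scipy, OpenCV 4.12 (cv2) and the standard library are available. Lean on these libraries where they do the work, as an engineer would, in place of code of your own. Each camera call takes 0.05 s, during which the arm holds its last target.

## Working session

There is one attempt and no reset: what is moved stays moved. The work goes in short steps, Python scripts to look and compute and a tool call to move; the robot and the scene stay as the last step left them, time stands still between calls to the robot, and variables do not carry over. Pictures are saved under pics/ and viewed, and the job is handed in when it is done.

Besides the shell and the picture viewer there is one more tool, called after "Call:" as a command line: name --argument value ..., lists and objects as JSON in quotes. apply_moves: Moves the arm, as the interface text tells. Its arguments: {"type":"object","properties":{"rows":{"type":"array","items":{"type":"object","properties":{"delta_pos":{"type":"array","items":{"type":"number","minimum":-1,"maximum":1}},"rot":{"type":"array","items":{"type":"number","minimum":-1,"maximum":1}},"gripper":{"type":"number"}}}},"squeeze":{"type":"number"}},"required":["rows"]}

```bash
ls; mkdir -p pics; python3 - <<'E'
from station import *
import cv2
s=observe();print(s)
for n in ("side","top","wrist"):
    p=camera_params(n);print(n,p)
    cv2.imwrite(f"pics/{n}0.png",read_camera(n)[:,:,::-1])
E
```

```text
pics
{'time': 0.0, 'joints': array([-1.26627917e+00,  2.91289382e-01, -1.54049382e-01,  1.12670094e+00,
       -2.62706679e-05,  1.43150587e+00]), 'joint_velocities': array([ 8.99793743e-04, -9.89108983e-05,  2.47744248e-04, -1.02513461e-03,
       -1.10313173e-03, -9.67910813e-06]), 'joint_torque': array([-2.21597220e-04, -5.37141573e+01,  3.31375194e+01,  1.58594374e-02,
       -4.43699946e-04, -3.86315151e-06]), 'tcp_pos': array([ 0.22530462, -0.47375533,  0.23075629]), 'ee_rot': array([-3.91803497e-04,  8.45393629e-01, -5.34143450e-01, -4.82867578e-04]), 'force': array([ 0.33036494, -0.1193326 ,  0.21502743]), 'wrist_torque': array([-0.0174015 , -0.03585808, -0.00123704]), 'finger_gap': 0.08517672502211973}
side {'fx': 458.2863552450975, 'fy': 458.2863552450975, 'cx': 255.87777792874618, 'cy': 195.27174530296583, 'pose': array([[-0.84331219,  0.25841957, -0.47121532, -0.09526715],
       [-0.53739438, -0.41468805,  0.73433037,  0.93554746],
       [-0.00564202,  0.87249822,  0.48858472,  0.72471514],
       [ 0.        ,  0.        ,  0.        ,  1.        ]])}
top {'fx': 404.140260979218, 'fy': 404.140260979218, 'cx': 251.63919776300872, 'cy': 191.85952764500263, 'pose': array([[-2.83055477e-04,  9.86869100e-01, -1.61521825e-01,
         3.03200200e-01],
       [-9.99991098e-01, -9.59338783e-04, -4.10897315e-03,
         5.66545242e-02],
       [-4.20997279e-03,  1.61519224e-01,  9.86860586e-01,
         1.24103113e+00],
       [ 0.00000000e+00,  0.00000000e+00,  0.00000000e+00,
         1.00000000e+00]])}
wrist {'fx': 286.90602103723245, 'fy': 286.90602103723245, 'cx': 253.793169764468, 'cy': 189.2810129409469, 'pose': array([[ 0.42989307,  0.85700597,  0.28413503,  0.2986235 ],
       [-0.9028786 ,  0.40856545,  0.13373296, -0.43914797],
       [-0.00147781, -0.31403031,  0.94941181,  0.37376166],
       [ 0.        ,  0.        ,  0.        ,  1.        ]])}
```

View pics/top0.png

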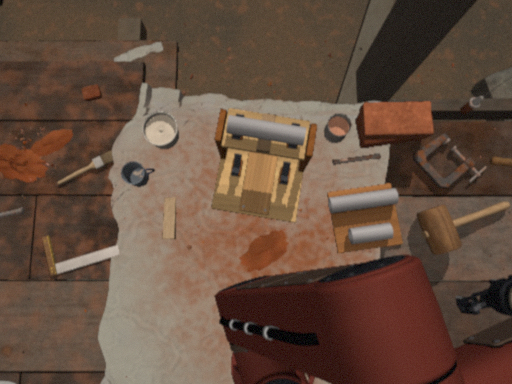

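View pics/side0.png

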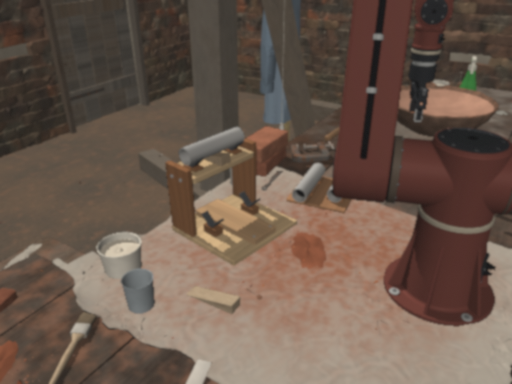

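View pics/wrist0.png

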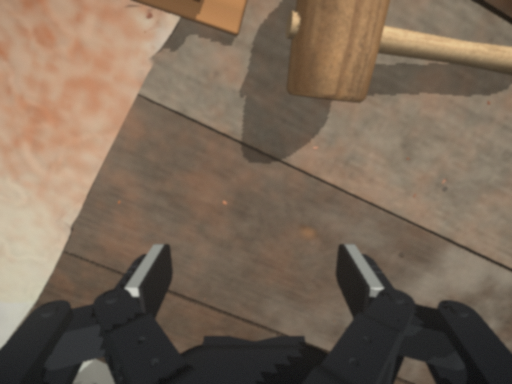

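The top view shows the rack near (260,165) and the tray near (365,217). The long tube is the farther one, at about (363,200). The wedge is at about (169,218). I'll zoom in to pick corner points.

```bash
cat > h.py <<'E'
from station import *
import cv2, numpy as np
from scipy.spatial.transform import Rotation as R
from scipy.optimize import least_squares
def proj(p,X):
    T=p['pose'];X=np.atleast_2d(X);c=(X-T[:3,3])@T[:3,:3]
    return np.c_[p['cx']+p['fx']*c[:,0]/-c[:,2], p['cy']-p['fy']*c[:,1]/-c[:,2]]
def back(p,uv,z):
    T=p['pose'];d=T[:3,:3]@np.array([(uv[0]-p['cx'])/p['fx'],-(uv[1]-p['cy'])/p['fy'],-1])
    return T[:3,3]+d*(z-T[2,3])/d[2]
def crop(img,x,y,w,h,k,fn):
    c=cv2.resize(img[y:y+h,x:x+w],None,fx=k,fy=k,interpolation=cv2.INTER_CUBIC)
    cv2.imwrite(fn,c)
E
python3 - <<'E'
from h import *
t=cv2.imread("pics/top0.png");s=cv2.imread("pics/side0.png")
crop(t,205,100,120,125,4.8,"pics/t_rack.png")
crop(t,320,175,90,85,7,"pics/t_tray.png")
crop(t,145,185,50,65,9,"pics/t_wedge.png")
crop(s,160,120,150,150,4,"pics/s_rack.png")
crop(s,180,275,75,50,8,"pics/s_wedge.png")
E
```

```text
(no output)
```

View pics/t_rack.png

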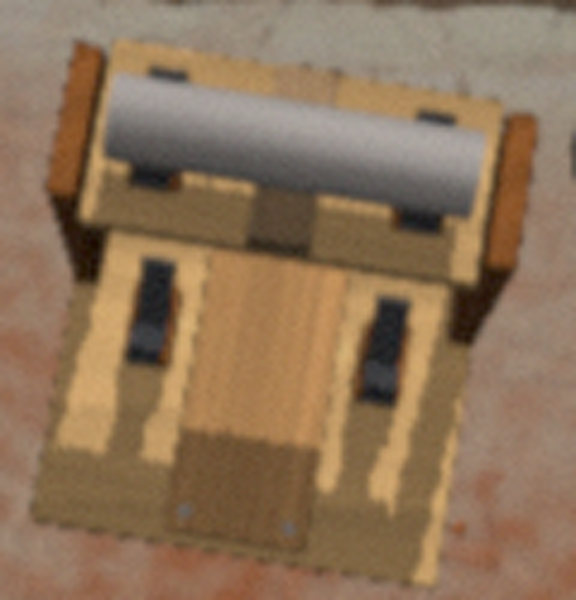

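View pics/t_tray.png

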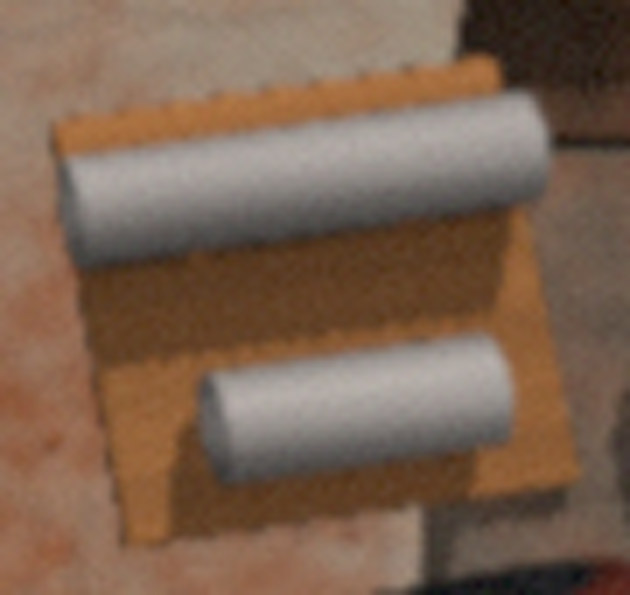

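View pics/t_wedge.png

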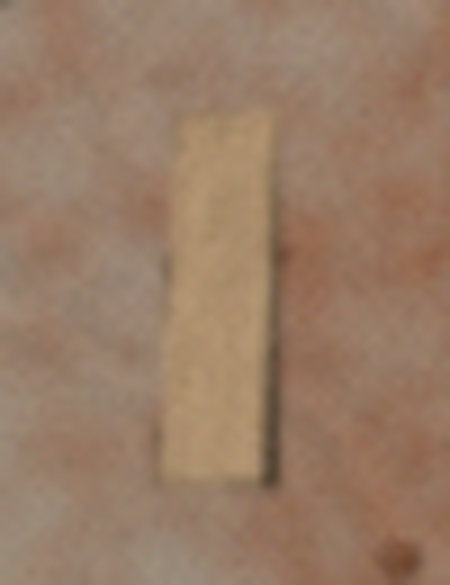

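View pics/s_rack.png

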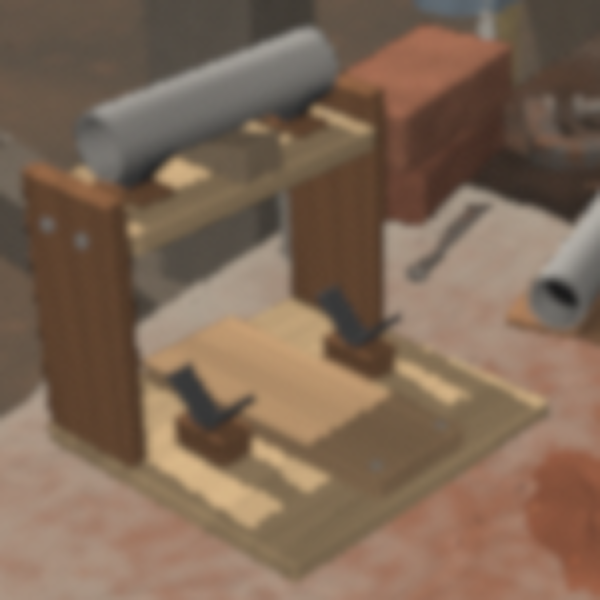

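View pics/s_wedge.png

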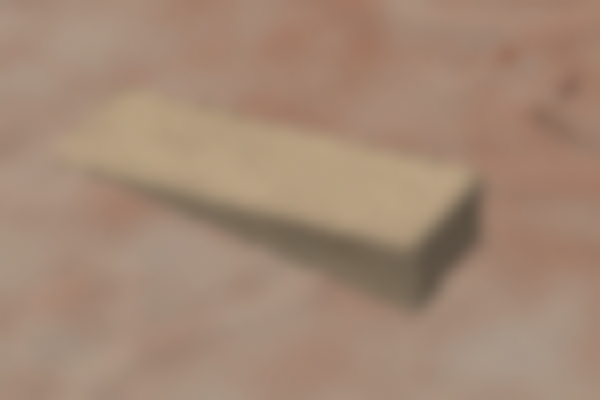

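```bash
cat > fit.py <<'E'
from h import *
pt=camera_params("top");ps=camera_params("side")
def un(off,k,uv): return [(uv[0]+.5)/k-.5+off[0],(uv[1]+.5)/k-.5+off[1]]
def fit(obs,x0,free_h=False):
    # obs: (cam, local xyz mm, uv)
    def res(q,full=False):
        r=R.from_euler('z',q[2]).as_matrix();o=[]
        for c,X,uv in obs:
            o.append(proj(c,r@(np.array(X)/1000)+[q[0],q[1],0])[0]-uv)
        return np.array(o).ravel()
    s=least_squares(res,x0,loss='soft_l1',f_scale=.7)
    print("pose",s.x.round(4),"deg",np.degrees(s.x[2]).round(2));print(res(s.x).reshape(-1,2).round(1).tolist())
    return s.x
T=lambda u,v:un((205,100),4.8,(u,v));S=lambda u,v:un((160,120),4,(u,v))
print("RACK")
fit([(pt,(-135,131,9),T(33,518)),(pt,(-135,-131,9),T(434,583)),(pt,(-127,45,36),T(166,537)),(pt,(-127,-45,36),T(305,551)),
 (pt,(-32,74,72),T(146,361)),(pt,(-32,-74,72),T(380,402)),(pt,(65,100,236),T(110,117)),(pt,(65,-100,236),T(479,174)),
 (ps,(-135,131,18),S(298,565)),(ps,(-135,-131,18),S(547,405)),(ps,(115,131,18),S(55,430)),(ps,(17,113,185),S(135,235)),(ps,(17,-113,185),S(375,140))],[.4,.05,0])
TT=lambda u,v:un((320,175),7,(u,v))
print("TRAY")
# long at +50 x
fit([(pt,(95,100,12),TT(55,125)),(pt,(95,-100,12),TT(497,60)),(pt,(-95,100,12),TT(127,540)),(pt,(-95,-100,12),TT(575,475))],[.4,-.25,0])
print("LONG ends sil")
f=fit([(pt,(0,100,36),TT(73,212)),(pt,(0,-100,36),TT(547,150))],[.4,-.25,0])
print("WEDGE")
W=lambda u,v:un((145,185),9,(u,v));SW=lambda u,v:un((180,275),8,(u,v))
fit([(pt,(18,65,3),W(272,115)),(pt,(-18,65,3),W(180,115)),(pt,(18,-65,28),W(263,480)),(pt,(-18,-65,28),W(160,480)),
 (ps,(-18,65,3),SW(58,155)),(ps,(18,65,3),SW(125,90)),(ps,(18,-65,28),SW(482,172)),(ps,(-18,-65,28),SW(420,248)),(ps,(-18,-65,0),SW(418,312))],[.4,.25,-1.5])
fit([(pt,(18,65,3),W(272,115)),(pt,(-18,65,3),W(180,115)),(pt,(18,-65,28),W(263,480)),(pt,(-18,-65,28),W(160,480)),
 (ps,(-18,65,3),SW(58,155)),(ps,(18,65,3),SW(125,90)),(ps,(18,-65,28),SW(482,172)),(ps,(-18,-65,28),SW(420,248)),(ps,(-18,-65,0),SW(418,312))],[.4,.25,0])
E
python3 fit.py
```

```text
RACK
pose [ 0.5651  0.0349 -0.1642] deg -9.41
[[-0.4, 0.9], [0.6, 1.3], [-0.3, -2.1], [0.3, -0.1], [-0.9, -0.0], [-0.0, -0.6], [0.1, 0.2], [-0.3, 0.3], [-0.5, -0.4], [0.7, -2.1], [-2.8, -2.5], [0.8, 2.3], [0.1, -1.1]]
TRAY
pose [ 0.4267 -0.2819  0.1383] deg 7.92
[[-0.6, -1.5], [0.1, -1.1], [-0.3, 1.0], [1.2, 1.0]]
LONG ends sil
pose [ 0.474  -0.2759  0.1308] deg 7.49
[[1.0, -0.1], [-1.1, 0.1]]
WEDGE
pose [ 0.4238  0.3137 -1.5407] deg -88.27
[[0.8, -0.1], [-0.6, 0.2], [0.2, 1.1], [-0.4, 1.4], [-1.5, -0.4], [-0.4, -1.0], [0.6, -0.6], [-0.5, -0.4], [0.1, 1.1]]
pose [ 0.4238  0.3137 -1.5407] deg -88.27
[[0.8, -0.1], [-0.6, 0.2], [0.2, 1.1], [-0.4, 1.4], [-1.5, -0.4], [-0.4, -1.0], [0.6, -0.6], [-0.5, -0.4], [0.1, 1.1]]
```

```bash
cat >> h.py <<'E'
def tool(az_deg,lean_deg=0,lean_az=None):
    """tool pose: jaws azimuth az (deg), fingers pointing down; leaned about so fingers point toward lean_az"""
    a=np.radians(az_deg);x=np.array([np.cos(a),np.sin(a),0]);z=np.array([0,0,-1.]);y=np.cross(z,x)
    M=np.c_[x,y,z]
    if lean_deg:
        b=np.radians(lean_az);ax=np.cross([0,0,-1.],[np.cos(b),np.sin(b),0])
        M=R.from_rotvec(ax*np.radians(lean_deg)).as_matrix()@M
    return M
def cur():
    s=observe();q=s['ee_rot'];return s,R.from_quat([q[1],q[2],q[3],q[0]]).as_matrix()
def go(pos,M):
    s,M0=cur();d=M0.T@(np.array(pos)-s['tcp_pos'])/.4;r=R.from_matrix(M0.T@M).as_rotvec()/(2*np.pi)
    print("t",round(s['time'],2),"tcp",s['tcp_pos'].round(4),"F",s['force'].round(2),"gap",round(s['finger_gap'],4))
    print("delta",d.round(4).tolist(),"rot",r.round(4).tolist(),"rows",round(max(np.linalg.norm(d)*.4/.0625,np.degrees(np.linalg.norm(r)*2*np.pi)/10.7),1))
E
python3 -c "
from h import *
go([.474,-.276,.20],tool(7.7))"
```

```text
t 0.15 tcp [ 0.2253 -0.4738  0.2309] F [0.52 0.85 0.91] gap 0.0855
delta [-0.1797, -0.7738, 0.0775] rot [-0.0001, 0.0001, -0.2008] rows 6.8
```

Call:
apply_moves --rows '[{"delta_pos": [-0.18, -0.774, 0.078], "rot": [0, 0, -0.2], "gripper": 0.2}, {"delta_pos": [-0.18, -0.774, 0.078], "rot": [0, 0, -0.2], "gripper": 0.2}, {"delta_pos": [-0.18, -0.774, 0.078], "rot": [0, 0, -0.2], "gripper": 0.2}, {"delta_pos": [-0.18, -0.774, 0.078], "rot": [0, 0, -0.2], "gripper": 0.2}, {"delta_pos": [-0.18, -0.774, 0.078], "rot": [0, 0, -0.2], "gripper": 0.2}, {"delta_pos": [-0.18, -0.774, 0.078], "rot": [0, 0, -0.2], "gripper": 0.2}, {"delta_pos": [-0.18, -0.774, 0.078], "rot": [0, 0, -0.2], "gripper": 0.2}, {"delta_pos": [-0.18, -0.774, 0.078], "rot": [0, 0, -0.2], "gripper": 0.2}]'

```text
time: 1.15
tcp_pos: [0.474, -0.2755, 0.1995]
ee_rot: [-0.001, 0.998, 0.065, -0.0]
force: [-0.2, 0.7, 0.0]
finger_gap: 0.0682
```

```bash
python3 - <<'E'
from h import *
import pickle
p=camera_params("wrist");im=read_camera("wrist")[:,:,::-1]
pt=camera_params("top");it=read_camera("top")[:,:,::-1]
s,M=cur();print(s['tcp_pos'],s['finger_gap'],s['joints'].round(3),s['force'])
pickle.dump(p,open("w1.pkl","wb"))
cv2.imwrite("pics/w1.png",im);cv2.imwrite("pics/t1.png",it)
# overlay predicted tube from fit
b=np.radians(7.7);u=np.array([-np.sin(b),np.cos(b),0])
for e in (.1,-.1): print(proj(p,np.array([.474,-.276,.036])+e*u))
cv2.imwrite("pics/w1b.png",cv2.resize(im,(800,600),interpolation=cv2.INTER_CUBIC))
E
```

```text
[ 0.47383223 -0.27591168  0.19966623] 0.06838276592612287 [-6.61e-01  3.55e-01 -1.47e-01  1.07e+00  1.00e-03  7.84e-01] [-0.72100129 -0.4581984  -0.20138393]
[[252.96029385  74.83167615]]
[[253.87200883 252.12421967]]
```

View pics/w1b.png

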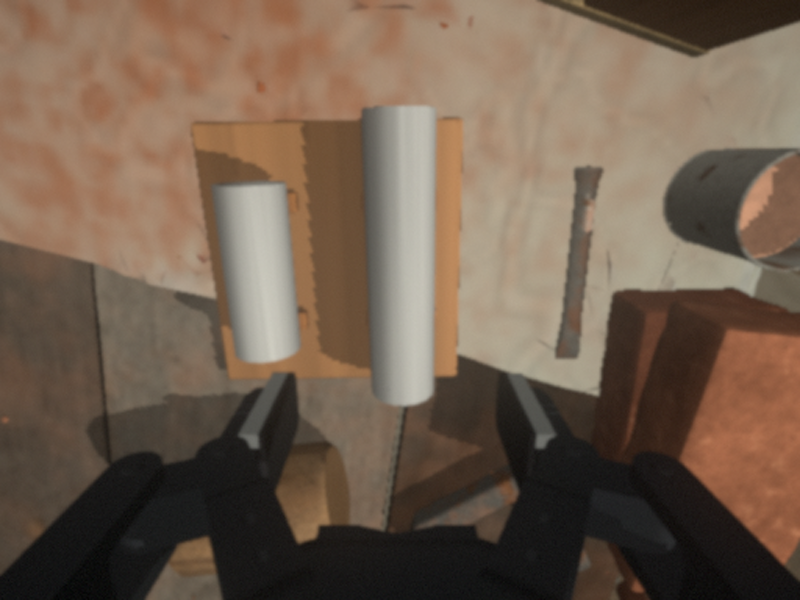

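View pics/t1.png

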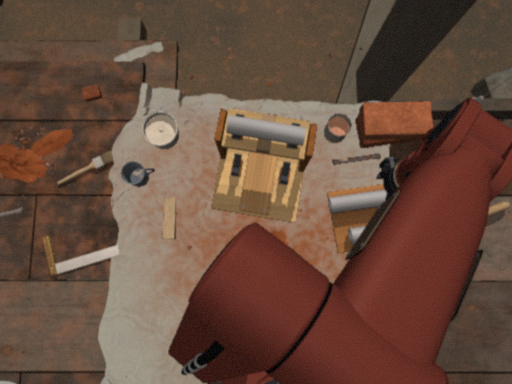

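```bash
python3 - <<'E'
from h import *
import pickle
p=pickle.load(open("w1.pkl","rb"));print(p['pose'][:3,3])
k=.64
# upper rim of ends (z=.06), and side silhouette midpoints (z ~ .036)
A=back(p,(399.5*k,107*k),.060);B=back(p,(403*k,404*k),.060)
print("ends rim",A,B,np.linalg.norm(A-B),(A+B)/2)
C=back(p,(399.5*k,110*k),.036);D=back(p,(402.5*k,398*k),.036)
d=A-B;print("axis yaw",np.degrees(np.arctan2(-d[0],d[1])))
d=C-D;print("axis yaw",np.degrees(np.arctan2(-d[0],d[1])),(C+D)/2)
# tray corners z=12
for uv in ((193,123),(461,118),(229,377),(456,375)): print(back(p,(uv[0]*k,uv[1]*k),.012).round(4))
E
```

```text
[ 0.46410299 -0.19554104  0.34255409]
ends rim [ 0.46263962 -0.17270271  0.06      ] [ 0.49116007 -0.36860277  0.06      ] 0.19796527906426578 [ 0.47689984 -0.27065274  0.06      ]
axis yaw 8.283307071619284
axis yaw 8.197317280015202 [ 0.47755193 -0.27528284  0.036     ]
[ 0.3226 -0.1973  0.012 ]
[ 0.5052 -0.1703  0.012 ]
[ 0.3499 -0.3914  0.012 ]
[ 0.5354 -0.3652  0.012 ]
```

```bash
python3 -c "
from h import *
go([.4775,-.2725,.07],tool(8.3));go([.4775,-.2725,.021],tool(8.3))"
```

```text
t 1.25 tcp [ 0.4738 -0.2759  0.1997] F [-0.72 -0.46 -0.2 ] gap 0.0684
delta [0.0103, -0.0069, 0.3242] rot [-0.0002, 0.0001, -0.003] rows 2.1
t 1.25 tcp [ 0.4738 -0.2759  0.1997] F [-0.72 -0.46 -0.2 ] gap 0.0684
delta [0.0103, -0.0068, 0.4467] rot [-0.0002, 0.0001, -0.003] rows 2.9
```

Call:
apply_moves --rows '[{"delta_pos": [0.0103, -0.007, 0.12], "rot": [0, 0, -0.003], "gripper": 0.2}, {"delta_pos": [0.0103, -0.007, 0.24], "rot": [0, 0, -0.003], "gripper": 0.2}, {"delta_pos": [0.0103, -0.007, 0.35], "rot": [0, 0, -0.003], "gripper": 0.2}, {"delta_pos": [0.0103, -0.007, 0.41], "rot": [0, 0, -0.003], "gripper": 0.2}, {"delta_pos": [0.0103, -0.007, 0.4467], "rot": [0, 0, -0.003], "gripper": 0.2}, {"delta_pos": [0.0103, -0.007, 0.4467], "rot": [0, 0, -0.003], "gripper": 0.2}]'

```text
time: 2.0
tcp_pos: [0.477, -0.2723, 0.0205]
ee_rot: [-0.001, 0.997, 0.072, -0.001]
force: [0.6, -0.5, 0.2]
finger_gap: 0.0683
```

Call:
apply_moves --rows '[{"delta_pos": [0, 0, 0], "rot": [0, 0, 0], "gripper": 1}, {"delta_pos": [0, 0, 0], "rot": [0, 0, 0], "gripper": 1}, {"delta_pos": [0, 0, 0], "rot": [0, 0, 0], "gripper": 1}, {"delta_pos": [0, 0, 0], "rot": [0, 0, 0], "gripper": 1}]' --squeeze 50

```text
time: 2.5
tcp_pos: [0.4774, -0.2729, 0.0219]
ee_rot: [-0.0, 0.997, 0.072, -0.0]
force: [-2.2, 0.0, 6.4]
finger_gap: 0.0467
```

Call:
apply_moves --rows '[{"delta_pos": [0, 0, -0.03], "rot": [0, 0, 0], "gripper": 1}, {"delta_pos": [0, 0, -0.1], "rot": [0, 0, 0], "gripper": 1}, {"delta_pos": [0, 0, -0.24], "rot": [0, 0, 0], "gripper": 1}, {"delta_pos": [0, 0, -0.38], "rot": [0, 0, 0], "gripper": 1}, {"delta_pos": [0, 0, -0.5], "rot": [0, 0, 0], "gripper": 1}, {"delta_pos": [0, 0, -0.5], "rot": [0, 0, 0], "gripper": 1}]'

```text
time: 3.25
tcp_pos: [0.4794, -0.2743, 0.2265]
ee_rot: [0.002, 0.997, 0.072, 0.003]
force: [0.1, 0.4, -5.6]
finger_gap: 0.0466
```

```bash
python3 - <<'E'
from h import *
import pickle
p=camera_params("wrist");im=read_camera("wrist")[:,:,::-1]
s,M=cur();print(s['tcp_pos'],s['finger_gap'],s['force'],s['wrist_torque'])
pickle.dump((p,s,M),open("w2.pkl","wb"))
cv2.imwrite("pics/w2b.png",cv2.resize(im,(800,600),interpolation=cv2.INTER_CUBIC))
X=np.array([[0,e,z] for e in (-.1,.1) for z in (-.015,-.039)])
print(proj(p,s['tcp_pos']+X@M.T)/.64)
E
```

```text
[ 0.47823634 -0.27348145  0.22378672] 0.04670667253049015 [-0.08761427 -0.29295963 -6.19638608] [-0.04797013  0.02338432 -0.06014523]
[[391.47063191  66.54467407]
 [390.56352079  47.40864013]
 [392.94523615 617.36914024]
 [392.61421926 685.27716089]]
```

View pics/w2b.png

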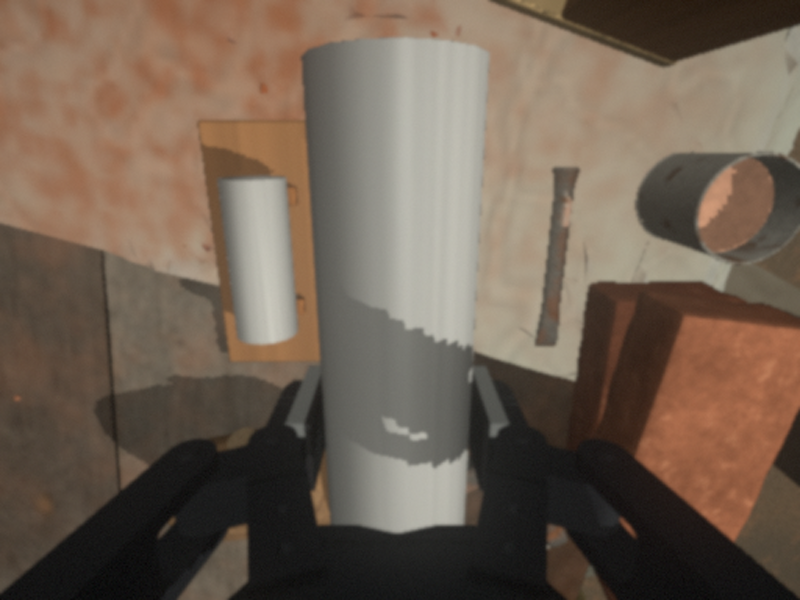

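```bash
python3 -c "
from h import *
go([.38,-.10,.25],tool(-9.4))"
```

```text
t 3.3 tcp [ 0.4782 -0.2735  0.2238] F [-0.09 -0.29 -6.2 ] gap 0.0467
delta [-0.181, -0.4642, -0.0669] rot [0.0003, -0.0004, 0.0489] rows 3.2
```

Call:
apply_moves --rows '[{"delta_pos": [-0.03, -0.08, -0.01], "rot": [0, 0, 0.01], "gripper": 1}, {"delta_pos": [-0.08, -0.2, -0.03], "rot": [0, 0, 0.025], "gripper": 1}, {"delta_pos": [-0.13, -0.33, -0.05], "rot": [0, 0, 0.04], "gripper": 1}, {"delta_pos": [-0.17, -0.43, -0.06], "rot": [0, 0, 0.049], "gripper": 1}, {"delta_pos": [-0.181, -0.464, -0.067], "rot": [0, 0, 0.049], "gripper": 1}, {"delta_pos": [-0.181, -0.464, -0.067], "rot": [0, 0, 0.049], "gripper": 1}]'

```text
time: 4.05
tcp_pos: [0.3796, -0.0995, 0.2495]
ee_rot: [0.001, 0.997, -0.081, 0.001]
force: [-0.2, -0.7, -4.6]
finger_gap: 0.0468
```

```bash
python3 - <<'E'
from h import *
import pickle
p=camera_params("wrist");im=read_camera("wrist")[:,:,::-1]
s,M=cur();print(s['tcp_pos'],s['finger_gap'],s['force'],s['wrist_torque'],s['joint_velocities'].round(3))
pickle.dump((p,s,M),open("w3.pkl","wb"))
im=cv2.resize(im,(800,600),interpolation=cv2.INTER_CUBIC)
cv2.imwrite("pics/w3.png",im)
E
```

```text
[ 0.38017638 -0.1002664   0.24956493] 0.04653255954899164 [ 0.17817574 -0.19688339 -5.72234011] [-0.03643727  0.00040629 -0.06690132] [-0.013  0.016  0.018 -0.002  0.     0.001]
```

View pics/w3.png

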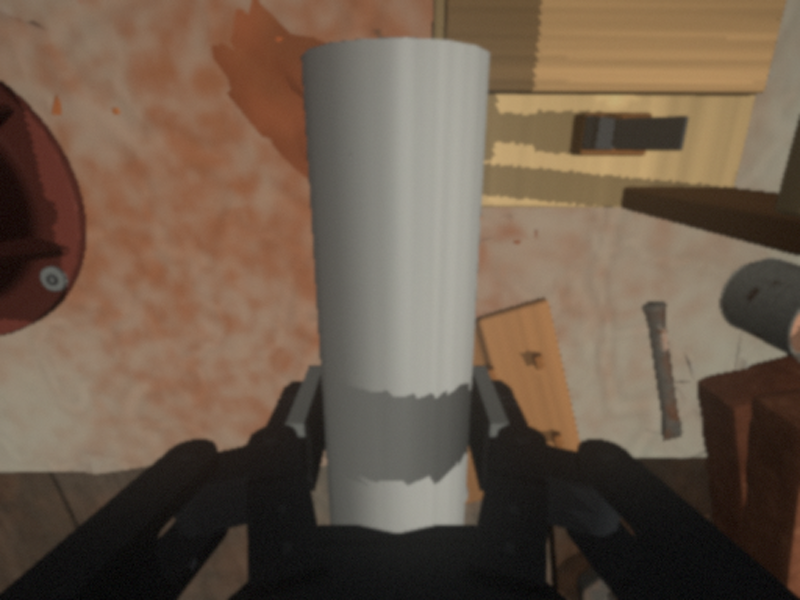

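```bash
python3 - <<'E'
from h import *
import pickle
p,s,M=pickle.load(open("w3.pkl","rb"))
im=cv2.imread("pics/w3.png")
c=cv2.resize(im[0:260,420:800],None,fx=2.1,fy=2.1,interpolation=cv2.INTER_CUBIC);cv2.imwrite("pics/w3c.png",c)
k=.64
for q in ([.5651,.0349,-9.41],):
    r=R.from_euler('z',q[2],degrees=True).as_matrix()
    for n,X in dict(Ltip=(-32,-74,72),Rtip=(32,-74,72),Vbot=(0,-74,41),bf=(-127,-45,36),be=(107,-45,36),base=(-135,-131,18),basemid=(0,-131,18),basefront=(-135,-60,18),postfoot=(22,-113,18)).items():
        print(n,(proj(p,r@(np.array(X)/1e3)+[q[0],q[1],0])/k).round(1))
E
```

```text
Ltip [[587.3 135. ]]
Rtip [[682.2 135.2]]
Vbot [[613.6 136.2]]
bf [[442.5  93.7]]
be [[762.9  94.5]]
base [[427.1 209.6]]
basemid [[590.1 209.9]]
basefront [[429.3 117.4]]
postfoot [[620.1 187.6]]
```

View pics/w3c.png

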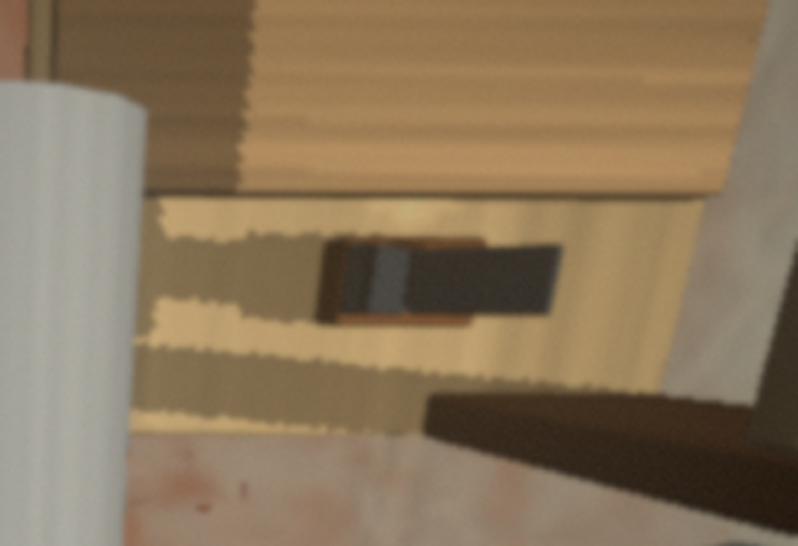

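```bash
cat > plan.py <<'E'
from h import *
O=np.array([.566,.0352,0]);YAW=-9.4
Rr=R.from_euler('z',YAW,degrees=True).as_matrix()
ML=tool(YAW,30,YAW)
def rk(x,y,z): return O+Rr@(np.array([x,y,z])/1e3)
E
python3 -c "
from plan import *
print(ML)
go(rk(0,0,75)+(.014-.15)*ML[:,2],ML)"
```

```text
[[ 8.54396555e-01 -1.63325962e-01  4.93286081e-01]
 [-1.41444432e-01 -9.86572162e-01 -8.16629811e-02]
 [ 5.00000000e-01 -1.12746367e-17 -8.66025404e-01]]
t 4.1 tcp [ 0.3802 -0.1003  0.2496] F [ 0.18 -0.2  -5.72] gap 0.0465
delta [0.2328, -0.4101, 0.1419] rot [0.0002, 0.0829, 0.0001] rows 3.2
```

Call:
apply_moves --rows '[{"delta_pos": [0.04, -0.08, 0.02], "rot": [0, 0.015, 0], "gripper": 1}, {"delta_pos": [0.1, -0.18, 0.05], "rot": [0, 0.035, 0], "gripper": 1}, {"delta_pos": [0.16, -0.29, 0.09], "rot": [0, 0.055, 0], "gripper": 1}, {"delta_pos": [0.21, -0.37, 0.12], "rot": [0, 0.075, 0], "gripper": 1}, {"delta_pos": [0.2328, -0.41, 0.142], "rot": [0, 0.083, 0], "gripper": 1}, {"delta_pos": [0.2328, -0.41, 0.142], "rot": [0, 0.083, 0], "gripper": 1}, {"delta_pos": [0.2328, -0.41, 0.142], "rot": [0, 0.083, 0], "gripper": 1}]'

```text
time: 4.97
tcp_pos: [0.4991, 0.0454, 0.1926]
ee_rot: [0.022, 0.963, -0.079, 0.257]
force: [-1.2, 0.3, -4.9]
finger_gap: 0.0462
```

```bash
python3 - <<'E'
from plan import *
im=read_camera("side")[:,:,::-1];it=read_camera("top")[:,:,::-1]
cv2.imwrite("pics/s4.png",im)
crop(it,180,60,200,180,4,"pics/t4.png")
s,M=cur();print(M.round(3),s['wrist_torque'],s['joints'].round(2))
go(rk(0,0,75)+(.014-.04)*ML[:,2],ML)
go(rk(0,0,75)+(.014-.01)*ML[:,2],ML)
go(rk(0,0,75)+(.014)*ML[:,2],ML)
E
```

```text
[[ 0.854 -0.164  0.493]
 [-0.141 -0.986 -0.084]
 [ 0.5    0.002 -0.866]] [1.59840731e-01 9.00145442e-01 6.09681296e-04] [-0.   -0.07 -0.85  0.27 -0.08  1.71]
t 5.08 tcp [0.4995 0.0453 0.1932] F [ 0.13  0.47 -4.46] gap 0.0463
delta [-0.0022, -0.0029, 0.2749] rot [0.0003, -0.0, 0.0] rows 1.8
t 5.08 tcp [0.4995 0.0453 0.1932] F [ 0.13  0.47 -4.46] gap 0.0463
delta [-0.0022, -0.003, 0.3499] rot [0.0003, -0.0, 0.0] rows 2.2
t 5.08 tcp [0.4995 0.0453 0.1932] F [ 0.13  0.47 -4.46] gap 0.0463
delta [-0.0023, -0.0031, 0.3749] rot [0.0003, -0.0, 0.0] rows 2.4
```

View pics/s4.png

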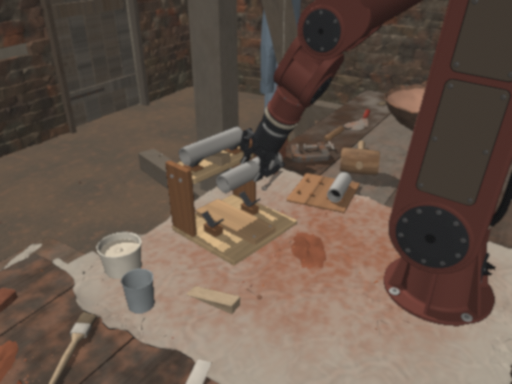

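View pics/t4.png

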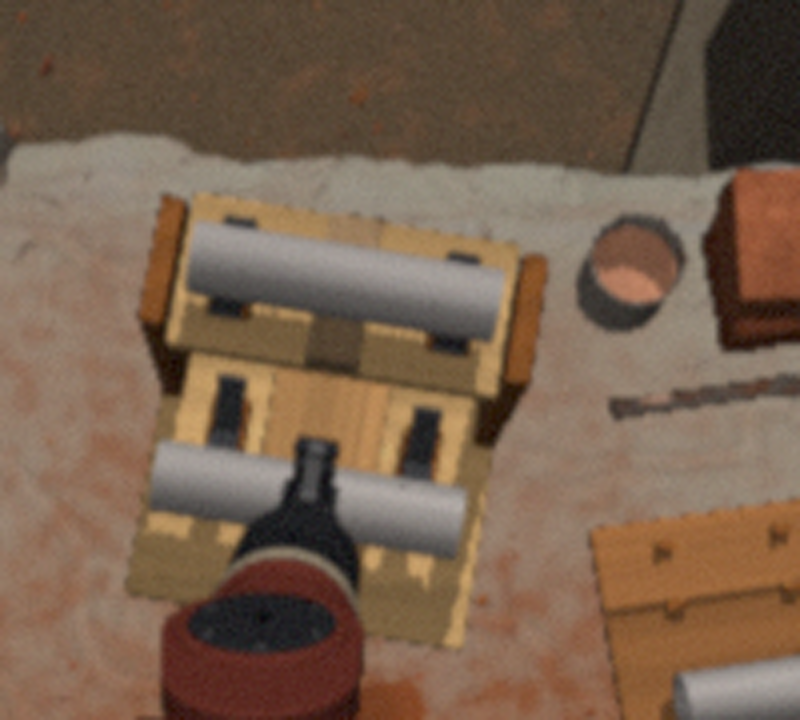

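```bash
python3 - <<'E'
from plan import *
p=camera_params("top");s,M=cur()
f=lambda u,v,x0=180,y0=60:((u+.5)/4-.5+x0,(v+.5)/4-.5+y0)
A=back(p,f(154,476),.205);B=back(p,f(462,523),.205);m=(A+B)/2
print(A,B,np.linalg.norm(A-B),"rel rack",(Rr.T@(m-O)*1e3).round(1),"tool-axis pt rel rack",(Rr.T@(s['tcp_pos']-.014*M[:,2]-O)*1e3).round(1))
d=A-B;print(np.degrees(np.arctan2(-d[0],d[1])))
# upper tube
A=back(p,f(190,256),.236);B=back(p,f(502,304),.236);m=(A+B)/2
print(np.linalg.norm(A-B),(Rr.T@(m-O)*1e3).round(1))
E
```

```text
[0.50789162 0.14851835 0.205     ] [ 0.47656824 -0.05201192  0.205     ] 0.2029619157026309 rel rack [-74.9   0.8 205. ] tool-axis pt rel rack [-74.3  -0.9 205.3]
-8.878014756390558
0.20400006229098105 [ 65.7  -0.8 236. ]
```

Call:
apply_moves --rows '[{"delta_pos": [0, 0.001, 0.08], "rot": [0, 0, 0], "gripper": 1}, {"delta_pos": [-0.001, 0.002, 0.18], "rot": [0, 0, 0], "gripper": 1}, {"delta_pos": [-0.002, 0.002, 0.26], "rot": [0, 0, 0], "gripper": 1}, {"delta_pos": [-0.002, 0.002, 0.31], "rot": [0, 0, 0], "gripper": 1}, {"delta_pos": [-0.002, 0.002, 0.34], "rot": [0, 0, 0], "gripper": 1}, {"delta_pos": [-0.002, 0.002, 0.35], "rot": [0, 0, 0], "gripper": 1}, {"delta_pos": [-0.002, 0.002, 0.35], "rot": [0, 0, 0], "gripper": 1}]'

```text
time: 5.95
tcp_pos: [0.568, 0.0327, 0.072]
ee_rot: [0.022, 0.963, -0.079, 0.258]
force: [-0.3, 0.3, -4.6]
finger_gap: 0.0466
```

```bash
python3 - <<'E'
from plan import *
s,M=cur();print(s['force'].round(2),s['wrist_torque'].round(3),(Rr.T@(s['tcp_pos']-.014*M[:,2]-O)*1e3).round(1))
go(rk(0,-1,75)+(.014)*ML[:,2],ML)
cv2.imwrite("pics/s5.png",read_camera("side")[:,:,::-1])
crop(cv2.imread("pics/s5.png"),160,120,150,150,4,"pics/s5c.png")
E
```

```text
[-0.34  0.3  -4.58] [0.161 0.989 0.024] [-4.7 -2.1 84.1]
t 5.95 tcp [0.568  0.0327 0.072 ] F [-0.34  0.3  -4.58] gap 0.0466
delta [-0.0014, -0.0029, 0.0255] rot [0.0003, -0.0001, -0.0] rows 0.2
```

View pics/s5c.png

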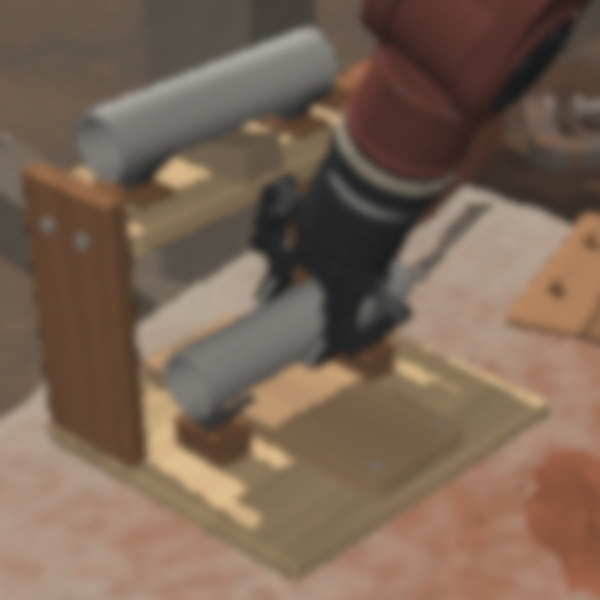

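Call:
apply_moves --rows '[{"delta_pos": [-0.001, 0, 0.006], "rot": [0, 0, 0], "gripper": 1}, {"delta_pos": [-0.001, 0, 0.012], "rot": [0, 0, 0], "gripper": 1}, {"delta_pos": [-0.001, 0, 0.016], "rot": [0, 0, 0], "gripper": 1}, {"delta_pos": [-0.001, 0, 0.016], "rot": [0, 0, 0], "gripper": 1}]'

```text
time: 6.5
tcp_pos: [0.5707, 0.0323, 0.0664]
ee_rot: [0.022, 0.963, -0.079, 0.258]
force: [-0.0, -0.8, -3.9]
finger_gap: 0.0465
```

Call:
apply_moves --rows '[{"delta_pos": [0, 0, 0.003], "rot": [0, 0, 0], "gripper": 1}, {"delta_pos": [0, 0, 0.005], "rot": [0, 0, 0], "gripper": 1}, {"delta_pos": [0, 0, 0.005], "rot": [0, 0, 0], "gripper": 1}]'

```text
time: 6.88
tcp_pos: [0.5718, 0.0322, 0.0646]
ee_rot: [0.022, 0.963, -0.079, 0.258]
force: [-0.1, 0.5, -4.2]
finger_gap: 0.0465
```

Call:
apply_moves --rows '[{"delta_pos": [0, 0, 0.003], "rot": [0, 0, 0], "gripper": 1}, {"delta_pos": [0, 0, 0.005], "rot": [0, 0, 0], "gripper": 1}, {"delta_pos": [0, 0, 0.005], "rot": [0, 0, 0], "gripper": 1}]'

```text
time: 7.25
tcp_pos: [0.5723, 0.0321, 0.0631]
ee_rot: [0.022, 0.963, -0.08, 0.258]
force: [-9.9, 1.1, 5.4]
finger_gap: 0.0465
```

Call:
apply_moves --rows '[{"delta_pos": [-0.0015, 0, -0.0002], "rot": [0, 0, 0], "gripper": 1}, {"delta_pos": [-0.003, 0, -0.0002], "rot": [0, 0, 0], "gripper": 1}, {"delta_pos": [-0.003, 0, -0.0002], "rot": [0, 0, 0], "gripper": 1}]'

```text
time: 7.62
tcp_pos: [0.5723, 0.0321, 0.0633]
ee_rot: [0.022, 0.962, -0.08, 0.259]
force: [1.9, -0.7, -0.5]
finger_gap: 0.0464
```

Call:
apply_moves --rows '[{"delta_pos": [-0.0008, 0, 0.0015], "rot": [0, 0, 0], "gripper": 1}, {"delta_pos": [-0.0012, 0, 0.002], "rot": [0, 0, 0], "gripper": 1}, {"delta_pos": [-0.0012, 0, 0.002], "rot": [0, 0, 0], "gripper": 1}]'

```text
time: 8.0
tcp_pos: [0.5726, 0.0321, 0.063]
ee_rot: [0.022, 0.962, -0.08, 0.26]
force: [-6.1, 0.2, 9.9]
finger_gap: 0.0464
```

```bash
python3 - <<'E'
from plan import *
s,M=cur();print(s['force'].round(2),s['wrist_torque'].round(3),(Rr.T@(s['tcp_pos']-.014*M[:,2]-O)*1e3).round(1))
E
```

```text
[-6.07  0.21  9.91] [ 0.299 -0.015 -0.588] [-0.1 -2.  75.1]
```

Call:
apply_moves --rows '[{"delta_pos": [0, 0, 0], "rot": [0, 0, 0], "gripper": 0.42}, {"delta_pos": [0, 0, 0], "rot": [0, 0, 0], "gripper": 0.36}, {"delta_pos": [0, 0, 0], "rot": [0, 0, 0], "gripper": 0.34}, {"delta_pos": [0, 0, 0], "rot": [0, 0, 0], "gripper": 0.34}]'

```text
time: 8.5
tcp_pos: [0.572, 0.0322, 0.0625]
ee_rot: [0.022, 0.962, -0.08, 0.259]
force: [-4.0, 0.6, -1.7]
finger_gap: 0.0561
```

```bash
python3 - <<'E'
from plan import *
s,M=cur();print(s['force'].round(2),s['wrist_torque'].round(3),(Rr.T@(s['tcp_pos']-.014*M[:,2]-O)*1e3).round(1))
cv2.imwrite("pics/s6.png",read_camera("side")[:,:,::-1])
crop(cv2.imread("pics/s6.png"),160,120,150,150,4,"pics/s6c.png")
im=read_camera("wrist")[:,:,::-1]
cv2.imwrite("pics/w6.png",cv2.resize(im,(800,600)))
E
```

```text
[-4.01  0.63 -1.72] [0.139 0.874 0.019] [-0.6 -2.  74.6]
```

View pics/s6c.png

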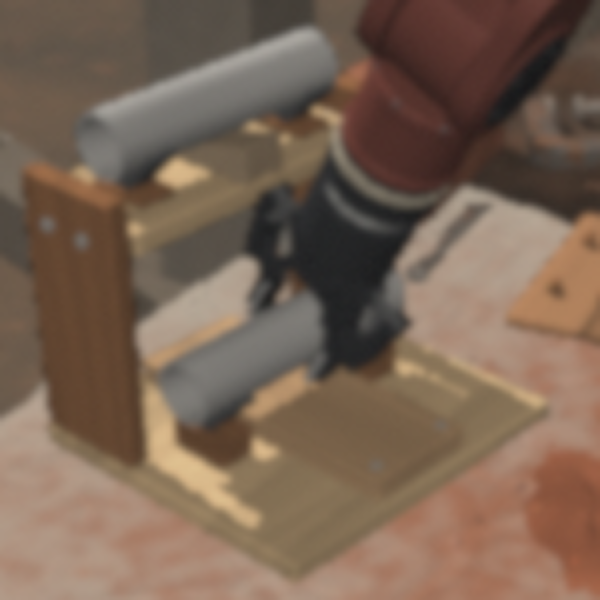

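View pics/w6.png

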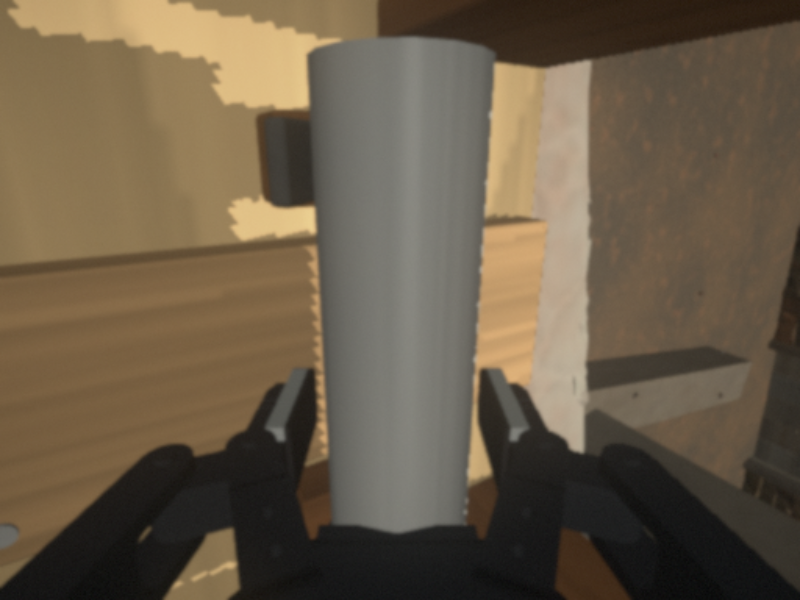

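Call:
apply_moves --rows '[{"delta_pos": [-0.003, 0, 0], "rot": [0, 0, 0], "gripper": 0.3}, {"delta_pos": [-0.004, 0, 0], "rot": [0, 0, 0], "gripper": 0.28}]'

```text
time: 8.85
tcp_pos: [0.5714, 0.0324, 0.0622]
ee_rot: [0.022, 0.962, -0.08, 0.26]
force: [-0.3, -0.4, 0.2]
finger_gap: 0.0614
```

```bash
python3 - <<'E'
from plan import *
s,M=cur();print(s['force'].round(2),s['wrist_torque'].round(3),s['finger_gap'],(Rr.T@(s['tcp_pos']-.014*M[:,2]-O)*1e3).round(1))
E
```

```text
[-0.33 -0.36  0.17] [ 0.115  0.469 -0.01 ] 0.06140237319711446 [-1.3 -1.9 74.3]
```

Call:
apply_moves --rows '[{"delta_pos": [0, 0, -0.03], "rot": [0, 0, 0], "gripper": 0.28}, {"delta_pos": [0, 0, -0.08], "rot": [0, 0, 0], "gripper": 0.28}, {"delta_pos": [0, 0, -0.17], "rot": [0, 0, 0], "gripper": 0.28}, {"delta_pos": [0, 0, -0.3], "rot": [0, 0, 0], "gripper": 0.28}, {"delta_pos": [0, 0, -0.45], "rot": [0, 0, 0], "gripper": 0.28}, {"delta_pos": [0, 0, -0.5], "rot": [0, 0, 0], "gripper": 0.28}]'

```text
time: 9.6
tcp_pos: [0.4719, 0.0495, 0.2394]
ee_rot: [0.022, 0.961, -0.08, 0.263]
force: [1.1, -0.1, -0.3]
finger_gap: 0.0615
```

```bash
python3 - <<'E'
from plan import *
p=camera_params("top");ps=camera_params("side")
it=read_camera("top")[:,:,::-1];si=read_camera("side")[:,:,::-1]
cv2.imwrite("pics/t7.png",it);cv2.imwrite("pics/s7.png",si)
crop(it,205,100,120,125,4.8,"pics/t7c.png");crop(si,160,120,150,150,4,"pics/s7c.png")
f=lambda u,v:((u-205+.5)*4.8-.5,(v-100+.5)*4.8-.5)
g=lambda u,v:((u-160+.5)*4-.5,(v-120+.5)*4-.5)
for y in(-100,100):
  print("side axis end",g(*proj(ps,rk(0,y,75))[0]),"top end",f(*proj(p,rk(0,y,75))[0]))
go([.424-.055,.3137,.20],tool(91.7))
E
```

```text
side axis end (np.float64(380.4707258494277), np.float64(283.55974811276326)) top end (np.float64(429.45009371058285), np.float64(353.15398633703074))
side axis end (np.float64(180.16389273170626), np.float64(391.32247191628994)) top end (np.float64(108.394145605012), np.float64(301.6360837850417))
t 9.7 tcp [0.4726 0.0495 0.2385] F [-0.13  0.2  -0.45] gap 0.0614
delta [-0.3627, -0.6088, -0.1025] rot [0.0748, -0.0615, -0.2736] rows 9.8
```

View pics/t7c.png

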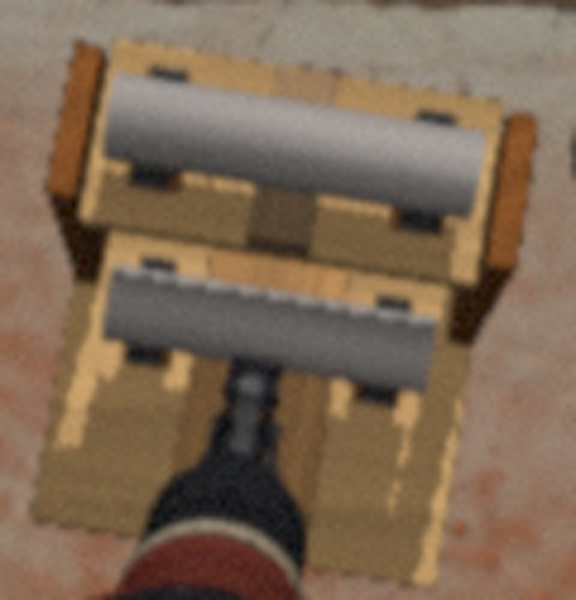

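View pics/s7c.png

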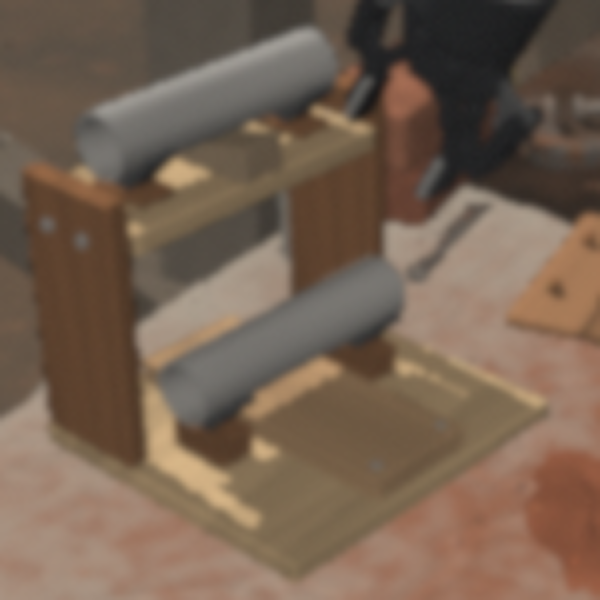

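```bash
python3 - <<'E'
from plan import *
go([.47,.31,.22],tool(91.7))
E
```

```text
t 9.7 tcp [0.4726 0.0495 0.2385] F [-0.13  0.2  -0.45] gap 0.0614
delta [-0.1215, -0.6414, -0.018] rot [0.0748, -0.0615, -0.2736] rows 9.8
```

Call:
apply_moves --rows '[{"delta_pos": [-0.12, -0.64, -0.018], "rot": [0.075, -0.0615, -0.274], "gripper": 0.3}, {"delta_pos": [-0.12, -0.64, -0.018], "rot": [0.075, -0.0615, -0.274], "gripper": 0.3}, {"delta_pos": [-0.12, -0.64, -0.018], "rot": [0.075, -0.0615, -0.274], "gripper": 0.3}, {"delta_pos": [-0.12, -0.64, -0.018], "rot": [0.075, -0.0615, -0.274], "gripper": 0.3}, {"delta_pos": [-0.12, -0.64, -0.018], "rot": [0.075, -0.0615, -0.274], "gripper": 0.3}, {"delta_pos": [-0.12, -0.64, -0.018], "rot": [0.075, -0.0615, -0.274], "gripper": 0.3}, {"delta_pos": [-0.12, -0.64, -0.018], "rot": [0.075, -0.0615, -0.274], "gripper": 0.3}, {"delta_pos": [-0.12, -0.64, -0.018], "rot": [0.075, -0.0615, -0.274], "gripper": 0.3}]'

```text
time: 10.7
tcp_pos: [0.4704, 0.3091, 0.2192]
ee_rot: [0.004, 0.795, 0.605, 0.052]
force: [-0.2, 0.0, 0.6]
finger_gap: 0.0599
```

```bash
python3 - <<'E'
from plan import *
go([.47,.31,.22],tool(91.7))
E
```

```text
t 10.7 tcp [0.4704 0.3091 0.2192] F [-0.19  0.02  0.55] gap 0.0599
delta [0.002, -0.0015, -0.0019] rot [0.0127, -0.0106, -0.0476] rows 1.7
```

Call:
apply_moves --rows '[{"delta_pos": [0, 0, 0], "rot": [0.0127, -0.0106, -0.0476], "gripper": 0.3}, {"delta_pos": [0, 0, 0], "rot": [0.0127, -0.0106, -0.0476], "gripper": 0.3}, {"delta_pos": [0, 0, 0], "rot": [0.0127, -0.0106, -0.0476], "gripper": 0.3}]'

```text
time: 11.08
tcp_pos: [0.4708, 0.3092, 0.2176]
ee_rot: [-0.0, 0.697, 0.717, -0.001]
force: [1.3, -0.8, 0.1]
finger_gap: 0.0597
```

```bash
python3 - <<'E'
from plan import *
import pickle
p=camera_params("wrist");im=read_camera("wrist")[:,:,::-1]
s,M=cur();print(s['tcp_pos'],M.round(3))
pickle.dump((p,s,M),open("w8.pkl","wb"))
cv2.imwrite("pics/w8.png",cv2.resize(im,(800,600),interpolation=cv2.INTER_CUBIC))
q=[.4238,.3137,-1.5407];r=R.from_euler('z',q[2]).as_matrix()
for X in ((18,65,3),(-18,65,3),(18,-65,28),(-18,-65,28)): print(X,(proj(p,r@(np.array(X)/1e3)+[q[0],q[1],0])/.64).round(1))
E
```

```text
[0.47054224 0.30911325 0.21796732] [[-0.027  1.    -0.001]
 [ 1.     0.027 -0.   ]
 [-0.    -0.001 -1.   ]]
(18, 65, 3) [[381.8 273.3]]
(-18, 65, 3) [[425.4 273.3]]
(18, -65, 28) [[378.6  99.2]]
(-18, -65, 28) [[431.3  99.1]]
```

View pics/w8.png

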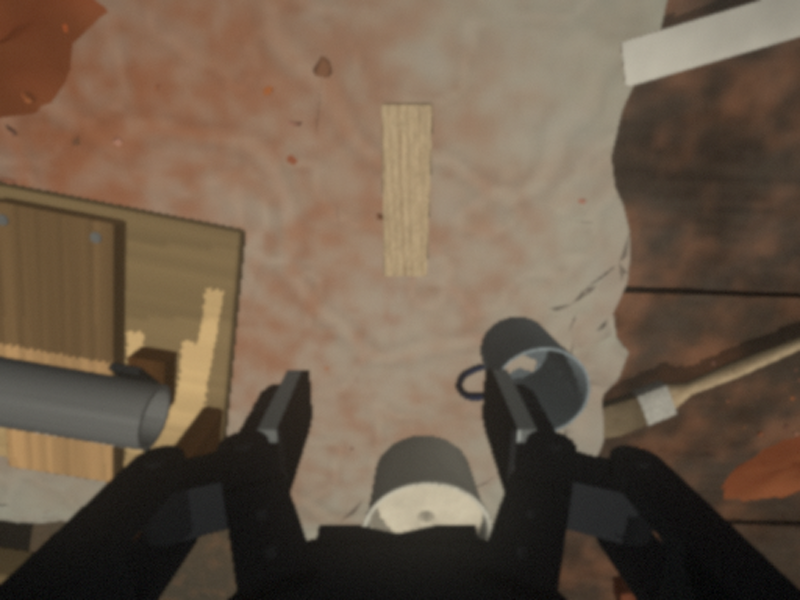

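```bash
python3 - <<'E'
from plan import *
go([.376,.3125,.07],tool(91.7))
go([.376,.3125,.006],tool(91.7))
E
```

```text
t 11.12 tcp [0.4705 0.3091 0.218 ] F [-0.25 -0.45  0.54] gap 0.0596
delta [0.015, -0.2358, 0.3701] rot [-0.0001, 0.0001, -0.0004] rows 2.8
t 11.12 tcp [0.4705 0.3091 0.218 ] F [-0.25 -0.45  0.54] gap 0.0596
delta [0.015, -0.2357, 0.5301] rot [-0.0001, 0.0001, -0.0004] rows 3.7
```

Call:
apply_moves --rows '[{"delta_pos": [0.005, -0.07, 0.1], "rot": [0, 0, 0], "gripper": 0.3}, {"delta_pos": [0.01, -0.16, 0.23], "rot": [0, 0, 0], "gripper": 0.3}, {"delta_pos": [0.015, -0.236, 0.36], "rot": [0, 0, 0], "gripper": 0.3}, {"delta_pos": [0.015, -0.236, 0.45], "rot": [0, 0, 0], "gripper": 0.3}, {"delta_pos": [0.015, -0.236, 0.5], "rot": [0, 0, 0], "gripper": 0.3}, {"delta_pos": [0.015, -0.236, 0.52], "rot": [0, 0, 0], "gripper": 0.3}, {"delta_pos": [0.015, -0.236, 0.53], "rot": [0, 0, 0], "gripper": 0.3}, {"delta_pos": [0.015, -0.236, 0.53], "rot": [0, 0, 0], "gripper": 0.3}]'

```text
time: 12.12
tcp_pos: [0.3762, 0.3127, 0.0065]
ee_rot: [0.0, 0.698, 0.716, 0.0]
force: [-0.0, -0.5, 0.3]
finger_gap: 0.0601
```

Call:
apply_moves --rows '[{"delta_pos": [0, 0, 0], "rot": [0, 0, 0], "gripper": 0.5}, {"delta_pos": [0, 0, 0], "rot": [0, 0, 0], "gripper": 1}, {"delta_pos": [0, 0, 0], "rot": [0, 0, 0], "gripper": 1}, {"delta_pos": [0, 0, 0], "rot": [0, 0, 0], "gripper": 1}]' --squeeze 30

```text
time: 12.62
tcp_pos: [0.3768, 0.313, 0.0073]
ee_rot: [0.0, 0.698, 0.716, 0.001]
force: [-0.5, -0.5, 6.2]
finger_gap: 0.0353
```

```bash
python3 - <<'E'
from plan import *
import pickle
p=camera_params("wrist");im=read_camera("wrist")[:,:,::-1]
s,M=cur();print(s['tcp_pos'],s['finger_gap'],s['force'],M.round(3))
pickle.dump((p,s,M),open("w9.pkl","wb"))
cv2.imwrite("pics/w9.png",cv2.resize(im,(800,600),interpolation=cv2.INTER_CUBIC))
it=read_camera("top")[:,:,::-1];crop(it,130,170,80,80,7,"pics/t9.png")
it=read_camera("side")[:,:,::-1];crop(it,160,240,110,90,7,"pics/s9.png")
E
```

```text
[0.37681041 0.31297924 0.00724671] 0.035124567119723275 [-1.22763436 -1.26154906  7.132054  ] [[-0.026  1.     0.001]
 [ 1.     0.026  0.001]
 [ 0.001  0.001 -1.   ]]
```

View pics/w9.png

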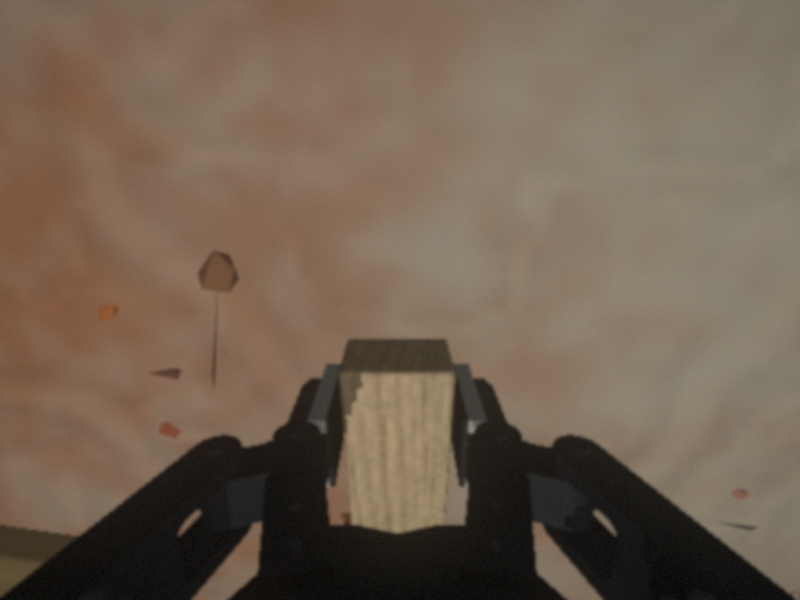

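View pics/s9.png

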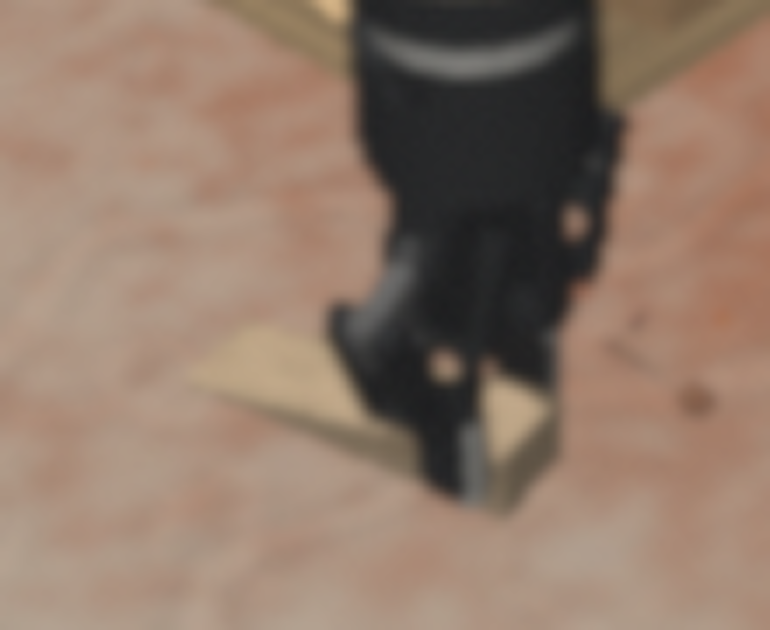

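View pics/t9.png

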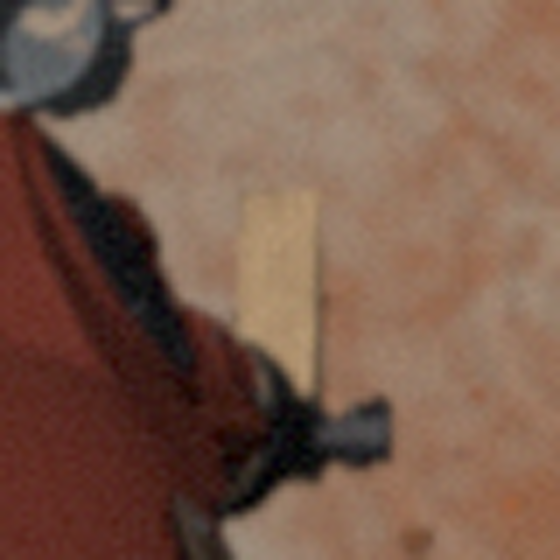

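```bash
python3 - <<'E'
from plan import *
import pickle
p,s,M=pickle.load(open("w9.pkl","rb"))
for uv,z in (((398,340),0),((398,373),.028)):
    print(M.T@(back(p,(uv[0]*.64,uv[1]*.64),z)-s['tcp_pos']))
# thin end from top
pt=camera_params("top")
X=back(pt,(130+(280+.5)/7-.5,170+(190+.5)/7-.5),.003);print(X,M.T@(X-s['tcp_pos']))
go([.40,.25,.15],tool(91.7))
E
```

```text
[ 0.00075107 -0.01362774  0.00722785]
[ 0.00065389 -0.01512155 -0.02077442]
[0.49082542 0.31628716 0.003     ] [0.00033575 0.11405627 0.00441037]
t 12.78 tcp [0.3768 0.313  0.0073] F [-0.81 -0.89  6.57] gap 0.0355
delta [-0.1586, 0.0543, -0.3569] rot [0.0002, -0.0001, -0.0006] rows 2.5
```

```bash
cat >> plan.py <<'E'
MW=tool(YAW+90)
E
python3 - <<'E'
from plan import *
go(rk(-200,0,110),MW)
E
```

```text
t 12.78 tcp [0.3768 0.313  0.0073] F [-0.81 -0.89  6.57] gap 0.0355
delta [-0.6118, -0.036, -0.2574] rot [0.0002, -0.0002, 0.0303] rows 4.3
```

Call:
apply_moves --rows '[{"delta_pos": [0, 0, -0.03], "rot": [0, 0, 0], "gripper": 1}, {"delta_pos": [0, 0, -0.11], "rot": [0, 0, 0], "gripper": 1}, {"delta_pos": [-0.07, -0.005, -0.23], "rot": [0, 0, 0.005], "gripper": 1}, {"delta_pos": [-0.2, -0.01, -0.257], "rot": [0, 0, 0.012], "gripper": 1}, {"delta_pos": [-0.34, -0.02, -0.257], "rot": [0, 0, 0.02], "gripper": 1}, {"delta_pos": [-0.48, -0.03, -0.257], "rot": [0, 0, 0.03], "gripper": 1}, {"delta_pos": [-0.61, -0.036, -0.257], "rot": [0, 0, 0.03], "gripper": 1}, {"delta_pos": [-0.612, -0.036, -0.257], "rot": [0, 0, 0.03], "gripper": 1}]'

```text
time: 13.78
tcp_pos: [0.3688, 0.065, 0.1107]
ee_rot: [0.001, 0.764, 0.645, 0.001]
force: [1.2, 0.5, -1.1]
finger_gap: 0.0356
```

```bash
python3 - <<'E'
from plan import *
s,M=cur();print((Rr.T@(s['tcp_pos']-O)*1e3).round(1),s['force'],s['finger_gap'])
it=read_camera("top")[:,:,::-1];crop(it,190,110,140,150,4,"pics/t10.png")
it=read_camera("side")[:,:,::-1];crop(it,160,120,190,150,4,"pics/s10.png")
go(rk(-200,0,60),MW)
go(rk(-120,0,53),MW)
E
```

```text
[-199.4   -2.8  110.7] [ 1.23957423  0.53637553 -1.06047662] 0.03559440258854054
t 13.88 tcp [0.369  0.0675 0.1105] F [-0.16  0.7  -0.79] gap 0.0354
delta [0.0005, -0.0012, 0.1261] rot [0.0003, -0.0003, -0.0001] rows 0.8
t 13.88 tcp [0.369  0.0675 0.1105] F [-0.16  0.7  -0.79] gap 0.0354
delta [0.0006, 0.1988, 0.1441] rot [0.0003, -0.0003, -0.0001] rows 1.6
```

View pics/t10.png

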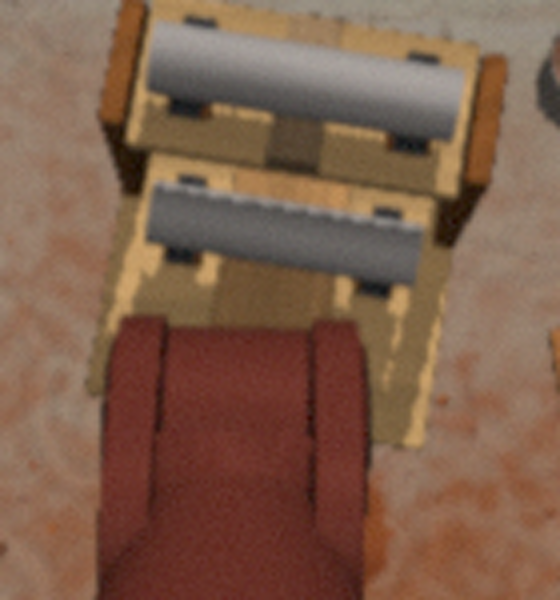

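View pics/s10.png

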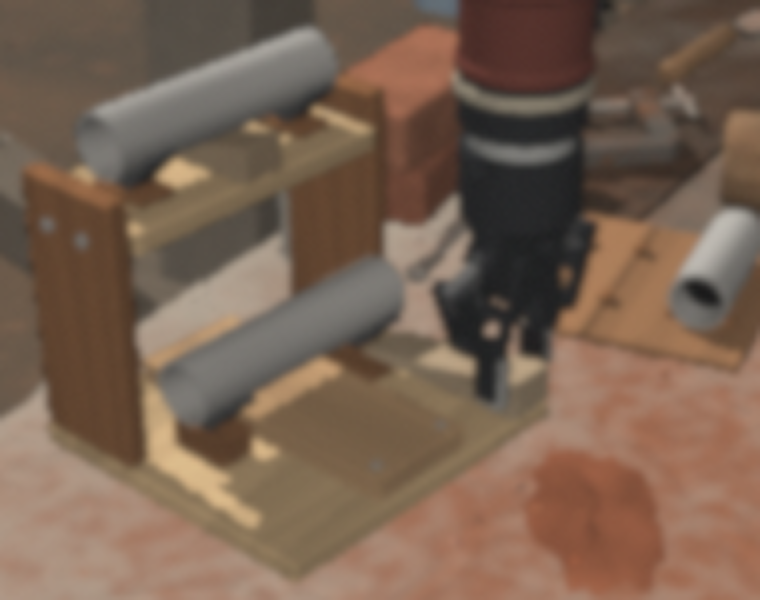

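Call:
apply_moves --rows '[{"delta_pos": [0, 0, 0.05], "rot": [0, 0, 0], "gripper": 1}, {"delta_pos": [0, 0.03, 0.12], "rot": [0, 0, 0], "gripper": 1}, {"delta_pos": [0, 0.09, 0.143], "rot": [0, 0, 0], "gripper": 1}, {"delta_pos": [0, 0.15, 0.143], "rot": [0, 0, 0], "gripper": 1}, {"delta_pos": [0, 0.198, 0.143], "rot": [0, 0, 0], "gripper": 1}, {"delta_pos": [0, 0.198, 0.143], "rot": [0, 0, 0], "gripper": 1}]'

```text
time: 14.62
tcp_pos: [0.4484, 0.0559, 0.0535]
ee_rot: [0.001, 0.762, 0.647, 0.002]
force: [-0.5, 0.5, -0.1]
finger_gap: 0.0353
```

```bash
python3 - <<'E'
from plan import *
s,M=cur();print((Rr.T@(s['tcp_pos']-O)*1e3).round(1),s['force'],s['wrist_torque'],s['finger_gap'])
it=read_camera("side")[:,:,::-1];crop(it,160,120,190,150,4,"pics/s11.png")
E
```

```text
[-119.4    1.2   53.5] [-0.52314893  0.53295795 -0.14786107] [ 0.01785536 -0.01249845 -0.0298559 ] 0.03525049084117041
```

View pics/s11.png

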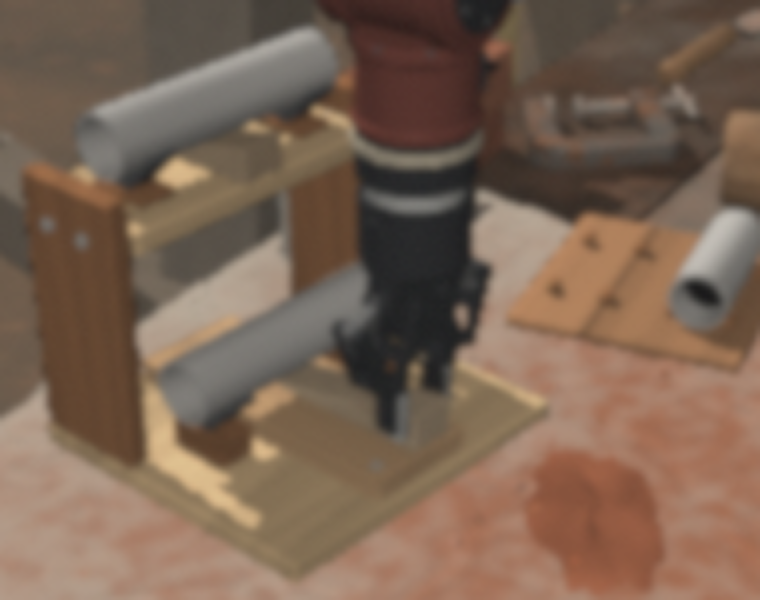

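Call:
apply_moves --rows '[{"delta_pos": [0.002, 0, 0.006], "rot": [0, 0, 0], "gripper": 1}, {"delta_pos": [0.002, 0, 0.012], "rot": [0, 0, 0], "gripper": 1}, {"delta_pos": [0.002, 0, 0.015], "rot": [0, 0, 0], "gripper": 1}, {"delta_pos": [0.002, 0, 0.015], "rot": [0, 0, 0], "gripper": 1}]'

```text
time: 15.18
tcp_pos: [0.4469, 0.0566, 0.0473]
ee_rot: [-0.0, 0.762, 0.647, 0.001]
force: [-0.6, 1.1, -0.4]
finger_gap: 0.0355
```

Call:
apply_moves --rows '[{"delta_pos": [0, 0, 0.002], "rot": [0, 0, 0], "gripper": 1}, {"delta_pos": [0, 0, 0.004], "rot": [0, 0, 0], "gripper": 1}, {"delta_pos": [0, 0, 0.004], "rot": [0, 0, 0], "gripper": 1}]'

```text
time: 15.55
tcp_pos: [0.4468, 0.0565, 0.0456]
ee_rot: [-0.0, 0.762, 0.647, 0.001]
force: [0.5, 0.3, -0.2]
finger_gap: 0.0353
```

Call:
apply_moves --rows '[{"delta_pos": [0, 0, 0.002], "rot": [0, 0, 0], "gripper": 1}, {"delta_pos": [0, 0, 0.004], "rot": [0, 0, 0], "gripper": 1}, {"delta_pos": [0, 0, 0.004], "rot": [0, 0, 0], "gripper": 1}]'

```text
time: 15.92
tcp_pos: [0.4468, 0.0566, 0.0439]
ee_rot: [-0.0, 0.762, 0.647, 0.001]
force: [0.0, 0.2, -0.6]
finger_gap: 0.0353
```

Call:
apply_moves --rows '[{"delta_pos": [-0.002, 0, 0.001], "rot": [0, 0, 0], "gripper": 1}, {"delta_pos": [-0.003, 0, 0.003], "rot": [0, 0, 0], "gripper": 1}, {"delta_pos": [-0.003, 0, 0.003], "rot": [0, 0, 0], "gripper": 1}]'

```text
time: 16.3
tcp_pos: [0.4465, 0.0553, 0.0427]
ee_rot: [-0.0, 0.762, 0.647, 0.001]
force: [-0.3, -0.2, -0.4]
finger_gap: 0.035
```

Call:
apply_moves --rows '[{"delta_pos": [0, 0, 0.002], "rot": [0, 0, 0], "gripper": 1}, {"delta_pos": [0, 0, 0.003], "rot": [0, 0, 0], "gripper": 1}, {"delta_pos": [0, 0, 0.003], "rot": [0, 0, 0], "gripper": 1}]'

```text
time: 16.68
tcp_pos: [0.4466, 0.0554, 0.0421]
ee_rot: [0.0, 0.762, 0.647, 0.001]
force: [-4.2, 0.2, 13.0]
finger_gap: 0.0356
```

Call:
apply_moves --rows '[{"delta_pos": [0, 0, -0.002], "rot": [0, 0, 0], "gripper": 1}, {"delta_pos": [0, 0.02, -0.002], "rot": [0, 0, 0], "gripper": 1}, {"delta_pos": [0, 0.05, -0.002], "rot": [0, 0, 0], "gripper": 1}, {"delta_pos": [0, 0.08, -0.002], "rot": [0, 0, 0], "gripper": 1}, {"delta_pos": [0, 0.1, -0.002], "rot": [0, 0, 0], "gripper": 1}, {"delta_pos": [0, 0.12, -0.002], "rot": [0, 0, 0], "gripper": 1}, {"delta_pos": [0, 0.12, -0.002], "rot": [0, 0, 0], "gripper": 1}]'

```text
time: 17.55
tcp_pos: [0.4945, 0.0475, 0.0429]
ee_rot: [0.0, 0.762, 0.647, 0.001]
force: [-0.5, -0.1, -1.1]
finger_gap: 0.0353
```

```bash
python3 - <<'E'
from plan import *
s,M=cur();print((Rr.T@(s['tcp_pos']-O)*1e3).round(1),s['force'],s['wrist_torque'],s['finger_gap'])
go(rk(-70,0,44),MW)
it=read_camera("side")[:,:,::-1];crop(it,160,120,190,150,4,"pics/s12.png")
E
```

```text
[-72.5   0.4  42.9] [-0.47339704 -0.07275151 -1.09494133] [ 0.02330178  0.09474333 -0.0035143 ] 0.035255428858777034
t 17.55 tcp [0.4945 0.0475 0.0429] F [-0.47 -0.07 -1.09] gap 0.0353
delta [-0.0011, 0.0063, -0.0027] rot [0.0003, -0.0003, 0.0002] rows 0.0
```

View pics/s12.png

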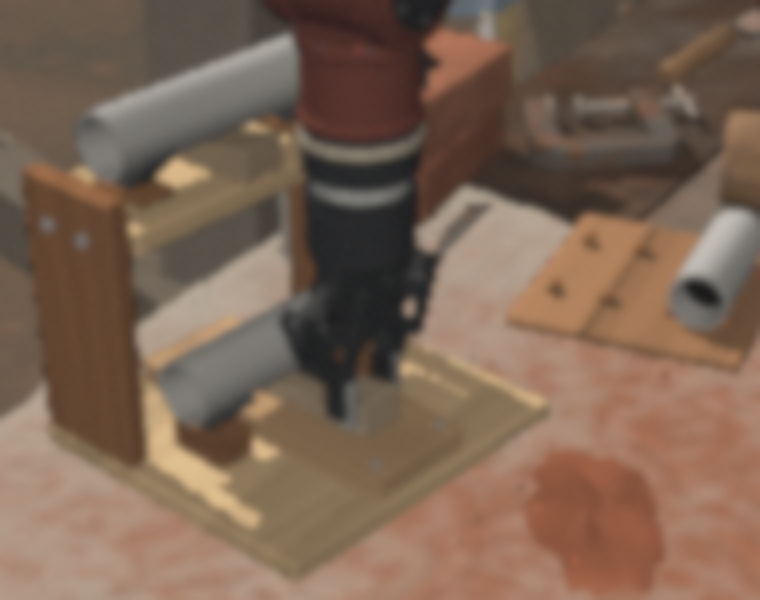

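Call:
apply_moves --rows '[{"delta_pos": [0, 0, 0], "rot": [0, 0, 0], "gripper": 0.5}, {"delta_pos": [0, 0, 0], "rot": [0, 0, 0], "gripper": 0.42}, {"delta_pos": [0, 0, 0], "rot": [0, 0, 0], "gripper": 0.42}, {"delta_pos": [0, 0, -0.03], "rot": [0, 0, 0], "gripper": 0.42}, {"delta_pos": [0, -0.01, -0.09], "rot": [0, 0, 0], "gripper": 0.42}, {"delta_pos": [0, -0.06, -0.11], "rot": [0, 0, 0], "gripper": 0.6}, {"delta_pos": [0, -0.11, -0.11], "rot": [0, 0, 0], "gripper": 1}, {"delta_pos": [0, -0.12, -0.11], "rot": [0, 0, 0], "gripper": 1}]'

```text
time: 18.6
tcp_pos: [0.4458, 0.0554, 0.0875]
ee_rot: [-0.0, 0.762, 0.647, 0.001]
force: [0.3, 0.4, -0.7]
finger_gap: 0.0007
```

```bash
python3 - <<'E'
from plan import *
import pickle
s,M=cur();print((Rr.T@(s['tcp_pos']-O)*1e3).round(1),s['force'],s['wrist_torque'],s['finger_gap'])
p=camera_params("wrist");im=read_camera("wrist")[:,:,::-1];pickle.dump((p,s,M),open("w13.pkl","wb"))
cv2.imwrite("pics/w13.png",cv2.resize(im,(800,600),interpolation=cv2.INTER_CUBIC))
it=read_camera("side")[:,:,::-1];crop(it,160,120,190,150,4,"pics/s13.png")
E
```

```text
[-121.9    0.3   87.5] [ 0.26171416  0.40373111 -0.73990271] [-0.02913357  0.00638093 -0.00152812] 0.0007379288366748168
```

View pics/w13.png

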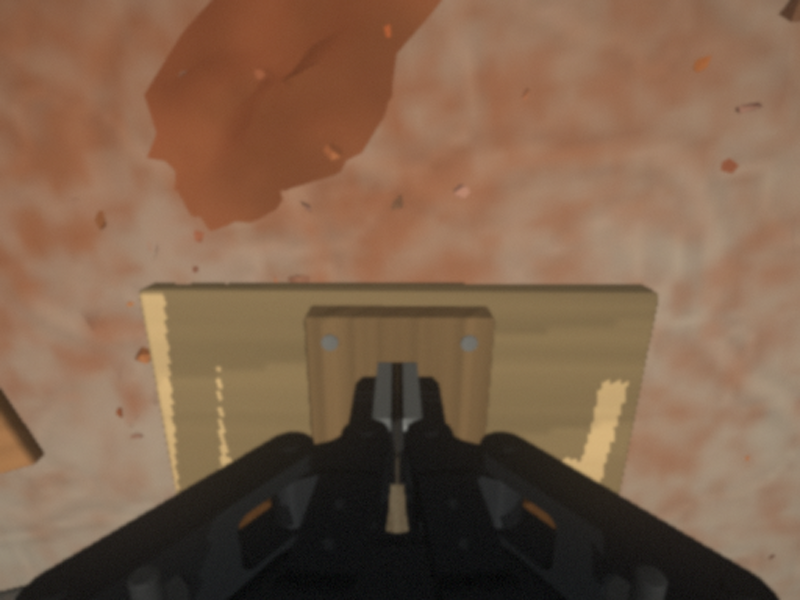

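View pics/s13.png

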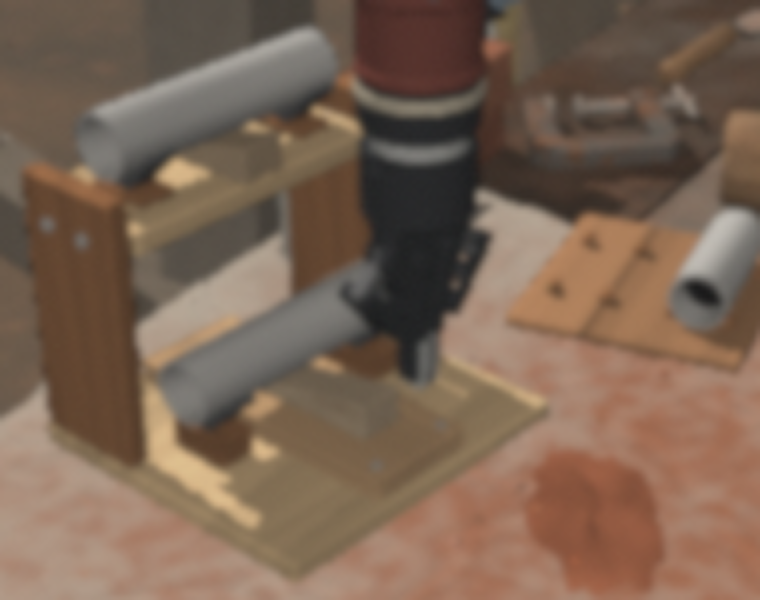

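Call:
apply_moves --rows '[{"delta_pos": [0, 0, 0.05], "rot": [0, 0, 0], "gripper": 1}, {"delta_pos": [0, 0, 0.09], "rot": [0, 0, 0], "gripper": 1}, {"delta_pos": [0, 0.01, 0.105], "rot": [0, 0, 0], "gripper": 1}, {"delta_pos": [0, 0.03, 0.105], "rot": [0, 0, 0], "gripper": 1}, {"delta_pos": [0, 0.04, 0.105], "rot": [0, 0, 0], "gripper": 1}, {"delta_pos": [0, 0.04, 0.105], "rot": [0, 0, 0], "gripper": 1}]'

```text
time: 19.45
tcp_pos: [0.4637, 0.0526, 0.0458]
ee_rot: [0.001, 0.762, 0.647, 0.002]
force: [-0.5, -0.7, -0.1]
finger_gap: 0.0
```

Call:
apply_moves --rows '[{"delta_pos": [0, 0.008, 0], "rot": [0, 0, 0], "gripper": 1}, {"delta_pos": [0, 0.016, 0], "rot": [0, 0, 0], "gripper": 1}, {"delta_pos": [0, 0.024, 0], "rot": [0, 0, 0], "gripper": 1}, {"delta_pos": [0, 0.032, 0], "rot": [0, 0, 0], "gripper": 1}, {"delta_pos": [0, 0.036, 0], "rot": [0, 0, 0], "gripper": 1}]'

```text
time: 20.08
tcp_pos: [0.4781, 0.0502, 0.0458]
ee_rot: [0.001, 0.762, 0.647, 0.002]
force: [-0.8, 0.4, 1.4]
finger_gap: 0.0001
```

```bash
cat > st.py <<'E'
from plan import *
s,M=cur();print(round(s['time'],2),(Rr.T@(s['tcp_pos']-O)*1e3).round(1),"Frack",(Rr.T@s['force']).round(2),"T",s['wrist_torque'].round(3),s['finger_gap'].round(4))
E
python3 st.py
```

```text
Traceback (most recent call last):
  File "st.py", line 2, in <module>
    s,M=cur();print(round(s['time'],2),(Rr.T@(s['tcp_pos']-O)*1e3).round(1),"Frack",(Rr.T@s['force']).round(2),"T",s['wrist_torque'].round(3),s['finger_gap'].round(4))
                                                                                                                                              ^^^^^^^^^^^^^^^^^^^^^
AttributeError: 'float' object has no attribute 'round'
```

```bash
sed -i "s/s\['finger_gap'\].round(4)/1/" st.py; python3 st.py
```

```text
20.07 [-89.2   0.5  45.8] Frack [-0.81  0.22  1.41] T [ 0.025  0.108 -0.02 ] 1
```

Call:
apply_moves --rows '[{"delta_pos": [0, 0.004, 0], "rot": [0, 0, 0], "gripper": 1}, {"delta_pos": [0, 0.008, 0], "rot": [0, 0, 0], "gripper": 1}, {"delta_pos": [0, 0.01, 0], "rot": [0, 0, 0], "gripper": 1}, {"delta_pos": [0, 0.01, 0], "rot": [0, 0, 0], "gripper": 1}]'

```text
time: 20.58
tcp_pos: [0.4823, 0.0496, 0.0459]
ee_rot: [0.001, 0.762, 0.647, 0.002]
force: [-1.1, -0.3, -0.3]
finger_gap: 0.0
```

```bash
python3 st.py
```

```text
20.57 [-85.    0.5  45.9] Frack [-1.02 -0.43 -0.28] T [-0.02  -0.033  0.047] 1
```

Call:
apply_moves --rows '[{"delta_pos": [0, 0.003, 0], "rot": [0, 0, 0], "gripper": 1}, {"delta_pos": [0, 0.005, 0], "rot": [0, 0, 0], "gripper": 1}, {"delta_pos": [0, 0.005, 0], "rot": [0, 0, 0], "gripper": 1}]'

```text
time: 20.95
tcp_pos: [0.4843, 0.0493, 0.0459]
ee_rot: [0.001, 0.762, 0.647, 0.002]
force: [-0.1, -0.6, 0.6]
finger_gap: 0.0001
```

```bash
python3 st.py
```

```text
20.95 [-82.9   0.5  45.9] Frack [-0.03 -0.62  0.59] T [-0.057 -0.02  -0.013] 1
```

Call:
apply_moves --rows '[{"delta_pos": [0, 0.003, 0], "rot": [0, 0, 0], "gripper": 1}, {"delta_pos": [0, 0.005, 0], "rot": [0, 0, 0], "gripper": 1}]'

```text
time: 21.2
tcp_pos: [0.4864, 0.0489, 0.0459]
ee_rot: [0.001, 0.762, 0.647, 0.002]
force: [-0.9, 0.0, 0.7]
finger_gap: 0.0
```

Call:
apply_moves --rows '[{"delta_pos": [0, 0.003, 0], "rot": [0, 0, 0], "gripper": 1}, {"delta_pos": [0, 0.005, 0], "rot": [0, 0, 0], "gripper": 1}]'

```text
time: 21.45
tcp_pos: [0.4885, 0.0485, 0.0459]
ee_rot: [0.001, 0.762, 0.647, 0.002]
force: [-1.0, 0.3, 0.2]
finger_gap: 0.0
```

```bash
python3 st.py; python3 - <<'E'
from plan import *
it=read_camera("side")[:,:,::-1];crop(it,160,120,190,150,4,"pics/s14.png")
E
```

```text
21.45 [-78.7   0.5  45.9] Frack [-1.02  0.09  0.24] T [0.043 0.073 0.005] 1
```

View pics/s14.png

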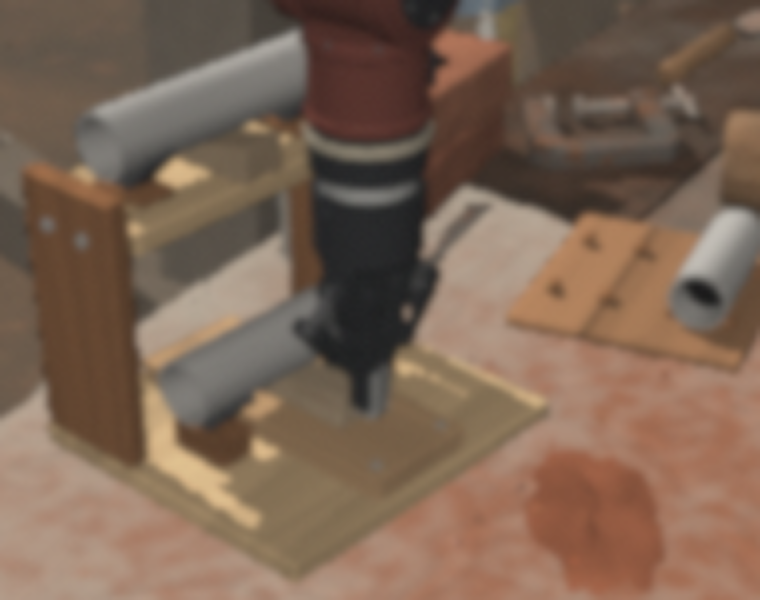

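Call:
apply_moves --rows '[{"delta_pos": [0, 0.002, 0], "rot": [0, 0, 0], "gripper": 1}, {"delta_pos": [0, 0.004, 0], "rot": [0, 0, 0], "gripper": 1}]'

```text
time: 21.75
tcp_pos: [0.4902, 0.0483, 0.0459]
ee_rot: [0.001, 0.762, 0.647, 0.002]
force: [-0.5, -0.3, 0.5]
finger_gap: 0.0001
```

Call:
apply_moves --rows '[{"delta_pos": [0, 0.002, 0], "rot": [0, 0, 0], "gripper": 1}, {"delta_pos": [0, 0.003, 0], "rot": [0, 0, 0], "gripper": 1}]'

```text
time: 22.0
tcp_pos: [0.4915, 0.0481, 0.0459]
ee_rot: [0.001, 0.762, 0.647, 0.002]
force: [-2.3, -0.9, 0.1]
finger_gap: -0.0002
```

Call:
apply_moves --rows '[{"delta_pos": [0, 0.002, 0], "rot": [0, 0, 0], "gripper": 1}, {"delta_pos": [0, 0.003, 0], "rot": [0, 0, 0], "gripper": 1}]'

```text
time: 22.25
tcp_pos: [0.4917, 0.048, 0.0458]
ee_rot: [0.0, 0.762, 0.647, 0.001]
force: [-6.1, 1.3, 4.2]
finger_gap: 0.0001
```

Call:
apply_moves --rows '[{"delta_pos": [0, 0.001, 0], "rot": [0, 0, 0], "gripper": 1}, {"delta_pos": [0, 0.001, 0], "rot": [0, 0, 0], "gripper": 1}]'

```text
time: 22.5
tcp_pos: [0.4916, 0.048, 0.0457]
ee_rot: [-0.0, 0.762, 0.647, 0.001]
force: [-4.6, 1.1, 4.1]
finger_gap: 0.0003
```

```bash
python3 st.py; python3 - <<'E'
from plan import *
i2=read_camera("side")[:,:,::-1];cv2.imwrite("pics/s15.png",i2);crop(i2,160,120,190,150,4,"pics/s15c.png")
E
```

```text
22.5 [-75.5   0.5  45.7] Frack [-4.73  0.33  4.09] T [0.148 0.914 0.022] 1
```

View pics/s15c.png

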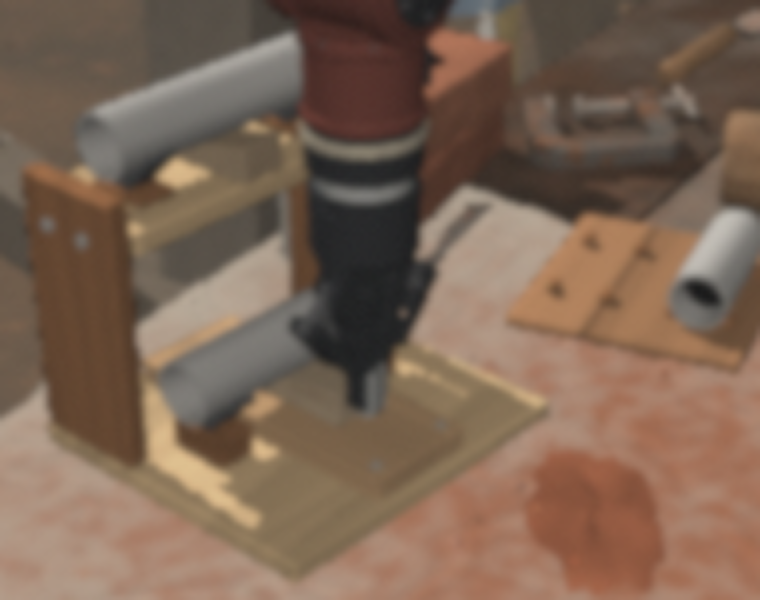

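Call:
apply_moves --rows '[{"delta_pos": [0, 0.003, -0.001], "rot": [0, 0, 0], "gripper": 1}, {"delta_pos": [0, 0.003, -0.001], "rot": [0, 0, 0], "gripper": 1}]'

```text
time: 22.8
tcp_pos: [0.4927, 0.0478, 0.0458]
ee_rot: [-0.0, 0.762, 0.647, 0.001]
force: [-3.7, 1.2, -2.9]
finger_gap: -0.0003
```

```bash
python3 st.py
```

```text
22.8 [-74.4   0.5  45.8] Frack [-3.85  0.58 -2.88] T [0.129 0.759 0.035] 1
```

Call:
apply_moves --rows '[{"delta_pos": [0, 0.0015, 0.0005], "rot": [0, 0, 0], "gripper": 1}, {"delta_pos": [0, 0.0025, 0.0005], "rot": [0, 0, 0], "gripper": 1}]'

```text
time: 23.05
tcp_pos: [0.4929, 0.0477, 0.0455]
ee_rot: [-0.001, 0.762, 0.647, 0.0]
force: [-6.5, 1.1, 3.3]
finger_gap: -0.0001
```

```bash
python3 st.py
```

```text
23.05 [-74.2   0.4  45.5] Frack [-6.57  0.01  3.31] T [ 0.2    1.222 -0.053] 1
```

Call:
apply_moves --rows '[{"delta_pos": [0, -0.005, 0], "rot": [0, 0, 0], "gripper": 1}, {"delta_pos": [0, -0.02, 0], "rot": [0, 0, 0], "gripper": 1}, {"delta_pos": [0, -0.07, -0.02], "rot": [0, 0, 0], "gripper": 1}, {"delta_pos": [0, -0.18, -0.1], "rot": [0, 0, 0], "gripper": 1}, {"delta_pos": [0, -0.33, -0.2], "rot": [0, 0, 0], "gripper": 1}, {"delta_pos": [0, -0.4, -0.35], "rot": [0, 0, 0], "gripper": 1}, {"delta_pos": [0, -0.4, -0.35], "rot": [0, 0, 0], "gripper": 1}]'

```text
time: 23.92
tcp_pos: [0.3353, 0.0737, 0.1884]
ee_rot: [0.001, 0.762, 0.648, 0.003]
force: [0.9, -0.1, -0.0]
finger_gap: -0.0001
```

```bash
python3 st.py; python3 - <<'E'
from plan import *
it=read_camera("top")[:,:,::-1];si=read_camera("side")[:,:,::-1]
cv2.imwrite("pics/t16.png",it);cv2.imwrite("pics/s16.png",si)
crop(it,205,100,120,125,4.8,"pics/t16c.png");crop(si,160,120,150,150,4,"pics/s16c.png")
a=cv2.imread("pics/s7.png");
g=lambda z:cv2.cvtColor(z,cv2.COLOR_BGR2GRAY).astype(np.float32)
# tube shift: phase correlation on left tube end & right end in side view
for n,(x,y,w,h) in dict(leftend=(196,204,34,28),rightend=(240,180,24,24),uppertube=(176,130,60,32)).items():
    A=np.float32(g(a)[y:y+h,x:x+w]);B=np.float32(g(si)[y:y+h,x:x+w])
    print(n,cv2.phaseCorrelate(A,B,cv2.createHanningWindow((w,h),cv2.CV_32F)))
E
```

```text
23.93 [-233.9    0.3  188.4] Frack [ 0.93  0.01 -0.04] T [-0.054  0.034  0.006] 1
leftend ((0.036056426119948526, -0.019087682865581712), 0.9125903818342421)
rightend ((-0.14770603042928165, -0.08031388349347424), 0.8532922913630804)
uppertube ((0.04901164909031408, 0.0257913346223404), 0.9735190577805042)
```

View pics/s16c.png

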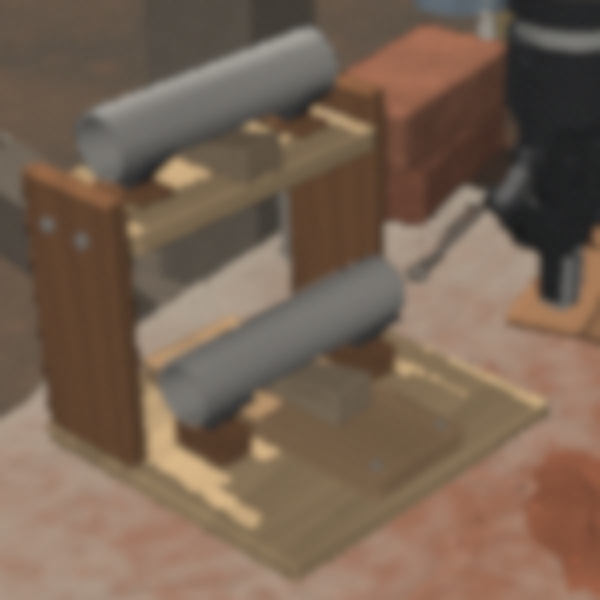

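View pics/t16c.png

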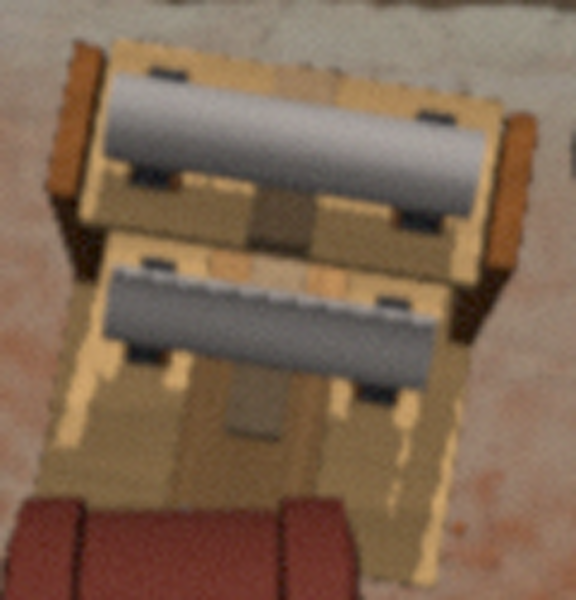

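The wedge sits straight and the tube hasn't visibly moved. There's time left, so I'll push lightly once more to confirm the wedge really resists.

```bash
python3 - <<'E'
from plan import *
go(rk(-110,0.3,47),MW)
go(rk(-78,0.3,47),MW)
E
```

```text
t 24.02 tcp [0.3361 0.0735 0.1867] F [-0.05 -0.23 -0.13] gap 0.0002
delta [-0.0011, 0.3066, 0.3503] rot [0.0006, -0.0004, 0.0002] rows 3.0
t 24.02 tcp [0.3361 0.0735 0.1867] F [-0.05 -0.23 -0.13] gap 0.0002
delta [-0.0013, 0.3866, 0.3506] rot [0.0006, -0.0004, 0.0002] rows 3.3
```

Call:
apply_moves --rows '[{"delta_pos": [0, 0.08, 0.12], "rot": [0, 0, 0], "gripper": 1}, {"delta_pos": [-0.001, 0.18, 0.24], "rot": [0, 0, 0], "gripper": 1}, {"delta_pos": [-0.001, 0.27, 0.33], "rot": [0, 0, 0], "gripper": 1}, {"delta_pos": [-0.001, 0.32, 0.35], "rot": [0, 0, 0], "gripper": 1}, {"delta_pos": [-0.001, 0.36, 0.35], "rot": [0, 0, 0], "gripper": 1}, {"delta_pos": [-0.001, 0.38, 0.35], "rot": [0, 0, 0], "gripper": 1}, {"delta_pos": [-0.001, 0.386, 0.35], "rot": [0, 0, 0], "gripper": 1}, {"delta_pos": [-0.001, 0.386, 0.35], "rot": [0, 0, 0], "gripper": 1}]'

```text
time: 25.02
tcp_pos: [0.4885, 0.0484, 0.047]
ee_rot: [0.0, 0.762, 0.647, 0.002]
force: [-1.5, -0.4, 0.8]
finger_gap: 0.0001
```

```bash
python3 st.py
```

```text
25.02 [-78.6   0.4  47. ] Frack [-1.39 -0.64  0.83] T [-0.017 -0.008 -0.053] 1
```

Call:
apply_moves --rows '[{"delta_pos": [0, 0.003, 0], "rot": [0, 0, 0], "gripper": 1}, {"delta_pos": [0, 0.005, 0], "rot": [0, 0, 0], "gripper": 1}]'

```text
time: 25.28
tcp_pos: [0.4903, 0.0481, 0.0472]
ee_rot: [0.0, 0.762, 0.647, 0.002]
force: [-0.3, 0.3, -0.5]
finger_gap: 0.0002
```

```bash
python3 st.py
```

```text
25.27 [-76.8   0.4  47.2] Frack [-0.33  0.22 -0.52] T [-0.007  0.026  0.026] 1
```

Call:
apply_moves --rows '[{"delta_pos": [0, 0.0025, 0], "rot": [0, 0, 0], "gripper": 1}, {"delta_pos": [0, 0.0025, 0], "rot": [0, 0, 0], "gripper": 1}]'

```text
time: 25.52
tcp_pos: [0.4914, 0.048, 0.0473]
ee_rot: [0.001, 0.762, 0.647, 0.002]
force: [-0.0, 0.5, 0.4]
finger_gap: -0.0002
```

```bash
python3 st.py
```

```text
25.52 [-75.7   0.4  47.3] Frack [-0.12  0.53  0.37] T [-0.048  0.044  0.006] 1
```

Call:
apply_moves --rows '[{"delta_pos": [0, 0.0025, 0], "rot": [0, 0, 0], "gripper": 1}, {"delta_pos": [0, 0.0025, 0], "rot": [0, 0, 0], "gripper": 1}]'

```text
time: 25.78
tcp_pos: [0.4925, 0.0478, 0.0473]
ee_rot: [0.001, 0.762, 0.647, 0.002]
force: [-0.7, 0.4, 0.9]
finger_gap: -0.0001
```

```bash
python3 st.py
```

```text
25.77 [-74.6   0.4  47.3] Frack [-0.71  0.29  0.91] T [-0.032 -0.012 -0.008] 1
```

Call:
apply_moves --rows '[{"delta_pos": [0, 0.0025, 0], "rot": [0, 0, 0], "gripper": 1}, {"delta_pos": [0, 0.0025, 0], "rot": [0, 0, 0], "gripper": 1}]'

```text
time: 26.02
tcp_pos: [0.4929, 0.0477, 0.0472]
ee_rot: [0.0, 0.762, 0.647, 0.002]
force: [-2.4, 1.0, 1.9]
finger_gap: 0.0002
```

```bash
python3 st.py
```

```text
26.02 [-74.1   0.4  47.2] Frack [-2.56  0.63  1.91] T [0.09  0.489 0.015] 1
```

Call:
apply_moves --rows '[{"delta_pos": [0, 0.0025, -0.0003], "rot": [0, 0, 0], "gripper": 1}, {"delta_pos": [0, 0.0025, -0.0003], "rot": [0, 0, 0], "gripper": 1}]'

```text
time: 26.28
tcp_pos: [0.493, 0.0477, 0.0471]
ee_rot: [-0.0, 0.762, 0.647, 0.001]
force: [-5.3, 0.2, 2.9]
finger_gap: -0.0003
```

```bash
python3 st.py
```

```text
26.27 [-74.1   0.4  47.1] Frack [-5.25 -0.64  2.93] T [ 0.245  0.968 -0.049] 1
```

Call:
apply_moves --rows '[{"delta_pos": [0, 0.002, -0.0003], "rot": [0, 0, 0], "gripper": 1}, {"delta_pos": [0, 0.002, -0.0003], "rot": [0, 0, 0], "gripper": 1}]'

```text
time: 26.52
tcp_pos: [0.493, 0.0477, 0.0471]
ee_rot: [-0.001, 0.762, 0.648, 0.001]
force: [-5.3, 0.7, 3.5]
finger_gap: 0.0
```

```bash
python3 st.py
```

```text
26.52 [-74.1   0.4  47.1] Frack [-5.33 -0.14  3.46] T [ 1.600e-01  1.152e+00 -1.000e-03] 1
```

Snug: the wedge holds against about 5 N without moving. I'll retreat and do the final check.

Call:
apply_moves --rows '[{"delta_pos": [0, -0.005, 0], "rot": [0, 0, 0], "gripper": 1}, {"delta_pos": [0, -0.02, 0], "rot": [0, 0, 0], "gripper": 1}, {"delta_pos": [0, -0.07, -0.02], "rot": [0, 0, 0], "gripper": 1}, {"delta_pos": [0, -0.18, -0.1], "rot": [0, 0, 0], "gripper": 1}, {"delta_pos": [0, -0.33, -0.2], "rot": [0, 0, 0], "gripper": 1}, {"delta_pos": [0, -0.4, -0.4], "rot": [0, 0, 0], "gripper": 1}, {"delta_pos": [0, -0.4, -0.4], "rot": [0, 0, 0], "gripper": 1}, {"delta_pos": [0, -0.4, -0.4], "rot": [0, 0, 0], "gripper": 1}]'

```text
time: 27.52
tcp_pos: [0.336, 0.0733, 0.209]
ee_rot: [0.001, 0.762, 0.648, 0.003]
force: [0.6, -0.0, -0.0]
finger_gap: -0.0
```

```bash
python3 st.py; python3 - <<'E'
from plan import *
si=read_camera("side")[:,:,::-1];it=read_camera("top")[:,:,::-1]
cv2.imwrite("pics/s17.png",si);cv2.imwrite("pics/t17.png",it);crop(si,160,120,150,150,4,"pics/s17c.png")
g=lambda z:cv2.cvtColor(z,cv2.COLOR_BGR2GRAY).astype(np.float32)
a=cv2.imread("pics/s7.png")
for n,(x,y,w,h) in dict(leftend=(196,204,34,28),rightend=(240,180,24,24),uppertube=(176,130,60,32)).items():
    print(n,cv2.phaseCorrelate(g(a)[y:y+h,x:x+w],g(si)[y:y+h,x:x+w],cv2.createHanningWindow((w,h),cv2.CV_32F)))
E
```

```text
27.52 [-233.1    0.   209. ] Frack [ 0.56  0.07 -0.05] T [ 0.002 -0.025 -0.057] 1
leftend ((-0.058077589953267506, 0.12079205086476463), 0.9270008281425194)
rightend ((-0.07274215128670569, 0.033540568343731536), 0.9388260112868415)
uppertube ((0.14903984856270114, 0.05368645046599063), 0.9402073641618093)
```

View pics/s17.png

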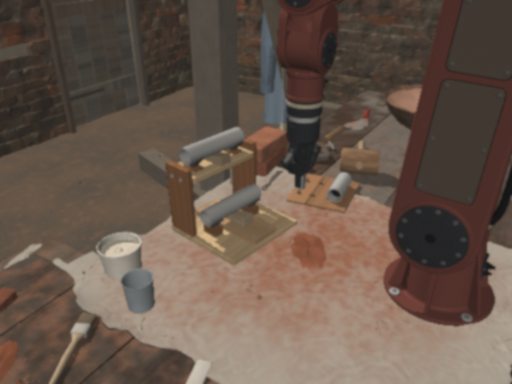

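View pics/t17.png

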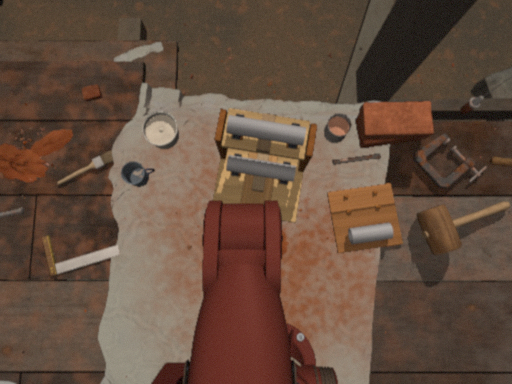

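The tube lies in both saddles at (232,205) in the side view, with the wedge under its middle. The short tube, chisel and cup are where they started, and the arm is clear.

```bash
python3 -c "
from station import *
print(finish_job())"
```

```text
the job is handed in; nothing more can be done
None
```

The long tube is in the lower saddles and the wedge is snug under its middle. I handed the job in at about 27.6 s, with the gripper clear of everything.

**Tube:** I laid it with the tool leaning 30°, lowering until it was felt to sit. It touched the far side of the Vs first, so I shifted it about 1 mm toward the robot and it then went fully down. In the top view its middle was within about 1 mm of the seat point before the wedge went in.

**Wedge:** I felt the board top at about 35 mm in the rack and set the wedge down on it short of tight. Then I let go and pushed it from behind with closed fingers. It tightened where that height predicted, and I pushed about 1.3 mm further.

**Last checks:**
- **Snugness:** On a second push the wedge was still in the same place and held about 5 N without moving. That it carries some of the tube's weight is inferred from this push force; I did not measure the load directly.
- **Tube height:** The tube's ends shifted by 0.15 pixels or less in the side view, about the same as the fixed upper tube, so no lift was visible. From the wedge's slope I estimate at most about 0.3 mm.
- **Other items:** The short tube, chisel and cup had not visibly moved.

**Disagreements:** The wrist and top cameras differed by 2 to 3 mm on the rack and tube, and by 3 to 5 mm on the wedge. I relied mainly on the top-camera fit and contact forces. While I was pushing the wedge, the tool also felt vertical forces of about 3 to 4 N, probably fingertip friction on its end.

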